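Load and start the bow-maker's wood warmer

ROBOT

A 6-joint arm with a two-finger parallel gripper is mounted at the origin on the work surface. World frame = base frame: x ahead of the robot, y to its left, z up, the work surface at z = 0. Lengths are in m, angles in rad, forces in N, time in s.
With the tool pointing down it reaches from about 0.275 to 0.85 m from the base axis. Payload 5.2 kg.
Tool frame: the origin (TCP) lies where the fingers leave the gripper's body, on its centre line; the fingertips stand 73 mm ahead of it and the grasp point (between the pads) lies 54 mm ahead of it (arm.grip_depth is the distance from the TCP to the grasp point, in m); z points along the fingers, y is the line along which they close (so a half turn about z gives the same grasp; the last joint's range is limited). The gripper opens to 85 mm and grips with 20 to 120 N. Pads are 22 mm wide; open, the fingers measure 114 mm over their backs; the gripper's body (76 mm by 85 mm) begins 54 mm behind the grasp point. The pads swing forward as they close: fully open they stand 13 mm farther back than shut.
Start: joints at [-1.549, 0.259, 1.535, -0, 1.348, -0.203], TCP at [0.123, -0.536, 0.304] pointing down, gripper open.
Joint ranges: [-3.14, 3.14], [-0.91, 2.08], [0.19, 2.58], [-1.22, 4.36], [0.22, 2.71], [-3.12, 3.12]. Speed limits (rad/s): [2.57, 2.57, 3.14, 3.14, 3.14, 3.14].

INTERFACE

Orientations are given as [roll, pitch, yaw] about the fixed x, y, z axes, in that order (R = Rz(yaw) Ry(pitch) Rx(roll)).
In Python, from rig import arm gives the robot as it stands.
- The arm moves only by the tool jog_arm, never from a script. Its argument "plan" is a list of rows, each a list of 7 numbers: the shift along the tool's x, y, z in units of 15 cm (1.0 is 15 cm), then the turn, a rotation vector about the tool's x, y, z in units of 360 degrees (1.0 is 360 degrees), then the opening in per cent of the stroke, from 0 (shut) to 100 (fully open). In form: [[tx, ty, tz, rx, ry, rz, fingers], ...]. A call has 1 to 12 rows; each row is the pose to reach, as a shift and turn from the pose commanded when the call began, along the tool's axes at that moment, turning the shorter way round; what a row does not reach only later rows make up. A row lasts 1/10 s, in which the tool goes at most 50 mm and 8.59 degrees, less where a joint would pass 70% of its speed; a pose out of reach is approached as far as the arm can. A call with a number of a shift or a turn outside -1 to 1 is refused whole. A call with a gripper value outside its range is refused whole. The fingers move at their own pace and stop on an object; "newtons" is the grip in N (left out, the last holds). Time passes only in rows, so rows that repeat a pose let the fingers close. It gives the time, the measured TCP pose, the force, the opening and the grip force at its end, in the units of the state.
- arm.read_state(): the state, without advancing time (a new reading comes with each control period).
- arm.get_image(name): name is "scene" or "top" or "wrist"; returns (picture, depth): 384x512x3 uint8, red, green, blue; 384x512 float32, m along the optical axis (not along the pixel's ray), 0 where there is no reading.
- arm.calibration(name): a dict with "vertical_fov" (degrees; the focal length in pixels is half the picture's height over the tangent of half this angle, whatever the lens; pixels are square), "cx", "cy" (the principal point, pixels), "pose" (4x4, takes a point from camera to world coordinates). Camera axes: x right, y down, z forward; pixel columns grow to the right and rows downward; lengths in m; the calibration is good to about 2 mm. A picture is of the moment at which its call begins: read the wrist's pose just before it. calibration takes no time and is no camera call; for the wrist camera it gives the pose at the moment of the call.
- arm.sign_off(): hands the job in; it is judged then, once.
Trained networks look in the newest picture that a camera, given by its name, has taken for a name from the list of things; names that differ only in an ending like _2 or _b are one class to them, and where a whole thing is asked for, a point or a joint stands for the part that bears it (a point fixed in the world has none). Each returns a list of dicts, best first, with "p" (0 to 1); they miss things now and then, are a little off and sometimes report something else, mostly with a low value. They report only what shows in the picture. A call takes as long as a camera call. They do not tell look-alikes from the thing itself.
- arm.recognise(label, camera): "location" ([column, row] in pixels, amid what is visible of it).
- arm.silhouettes(label, camera): "region" (384x512 bool, what is visible of it) and "location" ([column, row] in pixels, amid what is visible of it).
- arm.place_of(label, camera): "location" ([column, row] in pixels: a listed point, or the origin of a listed thing).
The state is a dict: "time": time; "joint_pos": joint angles; "joint_velocities": joint speeds; "tau": joint torques, N m; "ee_pos": TCP position; "eef_rot": TCP orientation; "contact_force": force on the tool from outside, world axes, zero at the start; "ft_torque": the same for the moment, N m; "finger_gap": finger opening in m; "grasp_force": force on a finger pad.
Only numpy, scipy, OpenCV 4.12 (cv2) and the standard library are available. Lean on these libraries where they do the work, as an engineer would, in place of code of your own. Each camera call takes 0.05 s, during which the arm holds its last target. There are 200 camera calls.

TASK

Load the warmer and start it: carry each matched pair of wood strips with both strips together in one grip and set it down lying in its rack lane, the long pair in the lane beside the tray and the short pair in the outer lane, and lay every black frog blank on the floor of the tray, none on top of another. Only when all is loaded, press the keys fully down one at a time: the small key farthest from the rack, then the small key nearest the rack, and last the big key. Leave the other things on the bench where they are.

Things in the scene. Friction and masses are not known exactly. Their poses are not given: they have to be found in the camera images.
- long_1: dark red-brown square hardwood strip, 160 mm long, 12 x 12 mm, 24 g or so, one of the long matched pair; origin at the centre of its underside, x along its length. The two lie roughly parallel on one cork mat, 4 to 20 mm apart, so closing an open gripper over both from above draws them side by side (24 mm wide together)
- long_2: dark red-brown square hardwood strip, 160 mm long, 12 x 12 mm, 24 g or so, one of the long matched pair; origin at the centre of its underside, x along its length. The two lie roughly parallel on one cork mat, 4 to 20 mm apart, so closing an open gripper over both from above draws them side by side (24 mm wide together)
- short_1: dark red-brown square hardwood strip, 130 mm long, 12 x 12 mm, 20 g or so, one of the short matched pair; origin at the centre of its underside, x along its length. The two lie roughly parallel on one cork mat, 4 to 20 mm apart, so closing an open gripper over both from above draws them side by side (24 mm wide together)
- short_2: dark red-brown square hardwood strip, 130 mm long, 12 x 12 mm, 20 g or so, one of the short matched pair; origin at the centre of its underside, x along its length. The two lie roughly parallel on one cork mat, 4 to 20 mm apart, so closing an open gripper over both from above draws them side by side (24 mm wide together)
- frog_1: black ebony frog blank (small rectangular block) 40 x 18 x 22 mm high, about 20 g; origin at the centre of its underside, x along its 40 mm length. It lies on the bench. Three to five are there; the absent ones read None from the start
- frog_2: black ebony frog blank (small rectangular block) 40 x 18 x 22 mm high, about 20 g; origin at the centre of its underside, x along its 40 mm length. It lies on the bench. Three to five are there; the absent ones read None from the start
- frog_3: black ebony frog blank (small rectangular block) 40 x 18 x 22 mm high, about 20 g; origin at the centre of its underside, x along its 40 mm length. It lies on the bench. Three to five are there; the absent ones read None from the start
- frog_4: black ebony frog blank (small rectangular block) 40 x 18 x 22 mm high, about 20 g; origin at the centre of its underside, x along its 40 mm length. It lies on the bench. Three to five are there; the absent ones read None from the start
- frog_5: black ebony frog blank (small rectangular block) 40 x 18 x 22 mm high, about 20 g; origin at the centre of its underside, x along its 40 mm length. It lies on the bench. Three to five are there; the absent ones read None from the start
- warmer: grey flat wood warmer fixed on the bench, base 250 (x) x 290 (y) x 20 mm high; origin under it on the bench, z up. On it: the rack (two parallel aluminium rests), an open aluminium tray and a row of three grey keys along the edge nearest the robot. It may stand turned up to 9 degrees
- lane_inner (a point): centre of the inner rack lane, the one beside the tray, for the long pair; midway between the two rests, at the height of their tops (45 mm above the bench); its x runs along the lane. The 10 mm thick rests cross the lane at x = -45 and +45 mm, with free room 25 mm deep between them; on each rest a pin 8 mm thick, 18 mm high stands 24 mm either side of the lane's centre line
- lane_outer (a point): centre of the outer rack lane, the one at the warmer's edge away from the tray, for the short pair; midway between the two rests, at the height of their tops (45 mm above the bench); its x runs along the lane. The 10 mm thick rests cross the lane at x = -45 and +45 mm, with free room 25 mm deep between them; on each rest a pin 8 mm thick, 18 mm high stands 24 mm either side of the lane's centre line
- tray_floor (a point): centre of the tray's floor (25 mm above the bench); axes as the warmer's; inside 150 (x) x 110 (y) mm, walls 5 mm thick, rising 25 mm above the floor
- key_far_top (a point): centre of the top of the small key (20 mm across) farthest from the rack; pressed straight down; the keys are 40 mm apart
- key_far (a joint): travel of the small key (20 mm across) farthest from the rack: 0 up, 0.006 m fully down; a spring needs about 4 N to push it fully down
- key_near_top (a point): centre of the top of the small key (20 mm across) nearest the rack; pressed straight down; the keys are 40 mm apart
- key_near (a joint): travel of the small key (20 mm across) nearest the rack: 0 up, 0.006 m fully down; a spring needs about 4 N to push it fully down
- key_big_top (a point): centre of the top of the big key (30 mm across) in the middle of the row; pressed straight down; the keys are 40 mm apart
- key_big (a joint): travel of the big key (30 mm across) in the middle of the row: 0 up, 0.006 m fully down; a spring needs about 4 N to push it fully down
- spool: white plastic thread spool, 36 mm across and 38 mm high, upright; a bystander, leave it alone
- glue: white glue bottle, 56 mm across and 150 mm high; a bystander, leave it alone
- dish: white dish, 90 mm across and 22 mm high; a bystander, leave it alone
- jar: closed glass jar, 60 mm across, 60 mm high; a bystander, leave it alone
Not all that is in view belongs to the job. Leave any green or orange look-alike of the frog_5 alone.

How it is judged:
On the way, in this order (a step that is already met when the one before it is completed fails the run):
1. both pairs lie in their lanes and every frog blank present lies in the tray (x of long_1 in the frame of lane_inner between -0.03 and 0.03 m and y of long_1 in the frame of lane_inner between -0.022 and 0.022 m and z of long_1 in the frame of lane_inner between -0.004 and 0.016 m and angle between the x axis of each of long_1, long_2 and the x axis of lane_inner, either way round below 0.15 rad and x of long_2 in the frame of lane_inner between -0.03 and 0.03 m and y of long_2 in the frame of lane_inner between -0.022 and 0.022 m and z of long_2 in the frame of lane_inner between -0.004 and 0.016 m and x of short_1 in the frame of lane_outer between -0.03 and 0.03 m and y of short_1 in the frame of lane_outer between -0.022 and 0.022 m and z of short_1 in the frame of lane_outer between -0.004 and 0.016 m and angle between the x axis of each of short_1, short_2 and the x axis of lane_outer, either way round below 0.15 rad and x of short_2 in the frame of lane_outer between -0.03 and 0.03 m and y of short_2 in the frame of lane_outer between -0.022 and 0.022 m and z of short_2 in the frame of lane_outer between -0.004 and 0.016 m and x of frog_1 in the frame of tray_floor between -0.076 and 0.076 m and y of frog_1 in the frame of tray_floor between -0.056 and 0.056 m and z of frog_1 in the frame of tray_floor between -0.004 and 0.016 m and x of frog_2 in the frame of tray_floor between -0.076 and 0.076 m and y of frog_2 in the frame of tray_floor between -0.056 and 0.056 m and z of frog_2 in the frame of tray_floor between -0.004 and 0.016 m and x of frog_3 in the frame of tray_floor between -0.076 and 0.076 m and y of frog_3 in the frame of tray_floor between -0.056 and 0.056 m and z of frog_3 in the frame of tray_floor between -0.004 and 0.016 m and x of frog_4 in the frame of tray_floor between -0.076 and 0.076 m and y of frog_4 in the frame of tray_floor between -0.056 and 0.056 m and z of frog_4 in the frame of tray_floor between -0.004 and 0.016 m and x of frog_5 in the frame of tray_floor between -0.076 and 0.076 m and y of frog_5 in the frame of tray_floor between -0.056 and 0.056 m and z of frog_5 in the frame of tray_floor between -0.004 and 0.016 m), for 0.3 s.
2. the small key farthest from the rack is pressed down (over 4.5 of 6 mm) (value of joint key_far above 0.0045 m), for 0.05 s.
3. the small key nearest the rack is pressed down (over 4.5 of 6 mm) (value of joint key_near above 0.0045 m), for 0.05 s.
4. the big key is pressed down (over 4.5 of 6 mm) (value of joint key_big above 0.0045 m), for 0.05 s.
At the end, for the whole second after the job is handed in: Both long strips lie on the rests of the inner lane and both short strips on those of the outer lane (centres within 30 mm along and 22 mm across the lane, within about 8 degrees of its direction); every frog blank present lies on the tray's floor; all at rest, keys released (all of step 1 and linear speed of each of long_1, long_2, short_1, short_2, frog_1, frog_2, frog_3, frog_4, frog_5 below 0.02 m/s and value of joint each of key_far, key_near, key_big below 0.003 m); the robot touches nothing.
It fails at once if a wood strip is brought to the rack in the gripper while its twin is elsewhere ((contact force between the fingers and long_1 above 0.5 N and (horizontal distance between long_1 and lane_inner below 0.06 m or horizontal distance between long_1 and lane_outer below 0.06 m) and horizontal distance between long_1 and long_2 above 0.1 m) or (contact force between the fingers and long_2 above 0.5 N and (horizontal distance between long_2 and lane_inner below 0.06 m or horizontal distance between long_2 and lane_outer below 0.06 m) and horizontal distance between long_1 and long_2 above 0.1 m) or (contact force between the fingers and short_1 above 0.5 N and (horizontal distance between short_1 and lane_inner below 0.06 m or horizontal distance between short_1 and lane_outer below 0.06 m) and horizontal distance between short_1 and short_2 above 0.1 m) or (contact force between the fingers and short_2 above 0.5 N and (horizontal distance between short_2 and lane_inner below 0.06 m or horizontal distance between short_2 and lane_outer below 0.06 m) and horizontal distance between short_1 and short_2 above 0.1 m)).
It fails at once if two keys are pressed at once (value of joint each of key_far, key_near above 0.003 m or value of joint each of key_far, key_big above 0.003 m or value of joint each of key_near, key_big above 0.003 m).
It fails at once if a bystander (spool, glue, dish, jar) is moved more than 30 mm (distance of any of spool, glue, dish, jar from where it was at the start of the episode above 0.03 m).
Of frog_1, frog_2, frog_3, frog_4, frog_5 only 3 to 5 are there at a start; the rules pass over those that are not, and their reading is None.
At some moment in a run one of frog_1, frog_2, frog_3, frog_4, frog_5 may be knocked a few centimetres aside while the robot is not near it.
It also fails if it takes over 210 s, if anything falls off the work surface, if the arm or the gripper's body presses on something with over 40 N, if the wrist force passes 120 N, or if a joint passes its speed limit or range.

## Working session

There is one attempt and no reset: what is moved stays moved. The work goes in short steps, Python scripts to look and compute and a tool call to move; the robot and the scene stay as the last step left them, time stands still between calls to the robot, and variables do not carry over. Pictures are saved under pics/ and viewed, at most 14 in all, crops included, and the job is handed in when it is done.

Besides the shell and the picture viewer there is one more tool, called after "Request:" as a command line: name --pt "numbers of a row" for each row, then --argument value for the rest. jog_arm: Moves the arm, as the interface text tells. Its arguments: {"type":"object","properties":{"plan":{"type":"array"},"newtons":{"type":"number"}},"required":["plan"]}

```bash
ls; mkdir -p pics; cat > h.py <<'E'
import numpy as np, cv2
from rig import arm
from scipy.spatial.transform import Rotation as R
def ray(name,cal=None):
    c=cal or arm.calibration(name); f=192/np.tan(np.radians(c["vertical_fov"])/2)
    return c,f
def px2w(c,u,v,d):
    f=192/np.tan(np.radians(c["vertical_fov"])/2)
    p=np.array([(u-c["cx"])/f*d,(v-c["cy"])/f*d,d,1]); return (np.array(c["pose"])@p)[:3]
def px2z(c,u,v,z):
    P=np.array(c["pose"]); o=P[:3,3]; a=px2w(c,u,v,1.0)-o
    return o+a*(z-o[2])/a[2]
def cloud(c,d):
    f=192/np.tan(np.radians(c["vertical_fov"])/2)
    v,u=np.mgrid[0:384,0:512]
    X=np.stack([(u-c["cx"])/f*d,(v-c["cy"])/f*d,d,np.ones_like(d)],-1)
    return (X@np.array(c["pose"]).T)[...,:3]
def save(img,n): cv2.imwrite(f"pics/{n}.png",cv2.cvtColor(img,cv2.COLOR_RGB2BGR))
E
python3 - <<'E'
from h import *
s=arm.read_state(); print(s)
for n in("top","scene"):
    c=arm.calibration(n); im,d=arm.get_image(n); save(im,n+"0"); np.savez(f"{n}0.npz",im=im,d=d); print(n,c)
    for l in ["long_1","short_1","frog_1","warmer","spool"]:
        print(l,[(np.round(q["p"],2),np.round(q["location"])) for q in arm.recognise(l,n)])
    for l in ["long_1","short_1","frog_1","lane_inner","lane_outer","tray_floor","key_far_top","key_near_top","key_big_top"]:
        print(l,[(np.round(q["p"],2),np.round(q["location"],1)) for q in arm.place_of(l,n)])
E
```

```text
pics
{'time': 0.0, 'joint_pos': array([-1.54882249e+00,  2.59320309e-01,  1.53608942e+00,  6.76380565e-06,
        1.34801161e+00, -2.02836331e-01]), 'joint_velocities': array([-6.89476854e-05,  1.17155621e-03,  1.03183099e-04, -1.26040199e-04,
       -2.04764469e-03,  1.22051139e-03]), 'tau': array([ 9.34203013e-05, -4.46027076e+01, -2.90571481e+01, -3.54548229e-04,
        1.19138407e-02, -3.07596146e-06]), 'ee_pos': array([ 0.12260291, -0.53574653,  0.30308425]), 'eef_rot': array([-3.13980278e+00, -3.74845364e-04,  2.24808330e-01]), 'contact_force': array([0.45611716, 0.45215224, 0.21880238]), 'ft_torque': array([-0.03080626,  0.00430046,  0.02492934]), 'grasp_force': 0.0, 'finger_gap': 0.08549947973448065}
top {'vertical_fov': 48.13486619155889, 'cx': 250.63879136114963, 'cy': 188.6365452829263, 'pose': array([[-0.01481542, -0.97989735,  0.19895147,  0.36439302],
       [-0.9998759 ,  0.01558471,  0.00230122, -0.03068465],
       [-0.00535556, -0.19889269, -0.98000664,  1.21954717],
       [ 0.        ,  0.        ,  0.        ,  1.        ]])}
long_1 [(np.float64(0.74), array([1
[... 3213 characters left out ...]
array([173.5, 224.4]))]
lane_inner [(np.float64(0.96), array([270.5, 159.1])), (np.float64(0.27), array([168.7, 317.1]))]
lane_outer [(np.float64(0.95), array([256.8, 164.8])), (np.float64(0.61), array([265.1, 134.9]))]
tray_floor [(np.float64(0.7), array([275.5, 164.4])), (np.float64(0.59), array([298.5, 150.4])), (np.float64(0.44), array([163.3, 226.7])), (np.float64(0.39), array([230.5, 257.5]))]
key_far_top [(np.float64(0.71), array([262.5, 137.8])), (np.float64(0.69), array([298.9, 150.5])), (np.float64(0.49), array([267.1, 132.8])), (np.float64(0.22), array([255.6, 164.3]))]
key_near_top [(np.float64(0.42), array([259.5, 143.8]))]
key_big_top [(np.float64(0.37), array([263.1, 137.6]))]
```

View pics/top0.png

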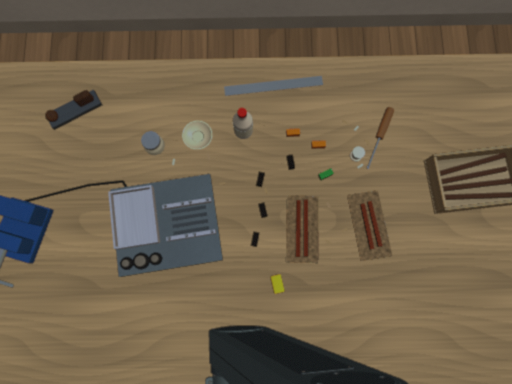

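View pics/scene0.png

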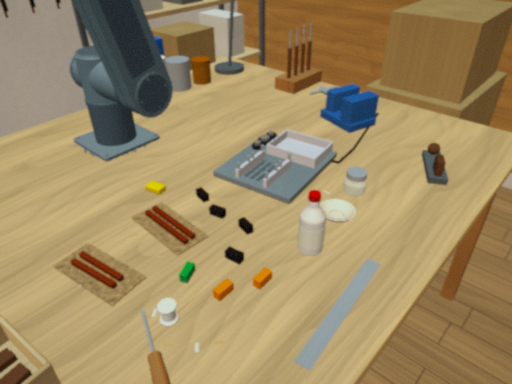

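Top view: four black frogs at about (291,161), (260,179), (263,210) and (255,239). The long pair is at (301,228), the short pair at (371,225), and the warmer is centred near (165,224) with its keys at (126–155, 260). The green and orange blocks are look-alikes.

```bash
cat > seg.py <<'E'
from h import *
z=np.load("top0.npz"); im,d=z["im"],z["d"]; c=arm.calibration("top")
hsv=cv2.cvtColor(im,cv2.COLOR_RGB2HSV)
def blobs(m,zt,lo,hi,box):
    n,l,s,ce=cv2.connectedComponentsWithStats(m.astype(np.uint8))
    for i in range(1,n):
        if lo<=s[i,4]<=hi and box[0]<ce[i][0]<box[2] and box[1]<ce[i][1]<box[3]:
            v,u=np.nonzero(l==i); W=np.array([px2z(c,a,b,zt)[:2] for a,b in zip(u,v)])
            r=cv2.minAreaRect((W*1000).astype(np.float32)); m0=W.mean(0)
            e=np.linalg.svd(W-m0)[2][0]
            print(s[i,4],np.round(ce[i],1),"w",np.round(m0,4),"ang",round(np.degrees(np.arctan2(e[1],e[0]))%180,1),"rect",np.round(r[0],1),np.round(r[1],1))
print("black"); blobs(im.max(2)<45,0.02,25,400,(230,120,330,260))
print("red"); blobs((hsv[...,0]<9)&(hsv[...,1]>130)&(im.max(2)<150),0.012,50,600,(280,180,400,270))
P=cloud(c,d)
base=(abs(P[...,2]-0.02)<0.006)&(P[...,1]>0.0)&(P[...,0]>0.2)&(P[...,0]<0.65)&(d>0)
n,l,s,ce=cv2.connectedComponentsWithStats(base.astype(np.uint8)); i=1+np.argmax(s[1:,4])
Q=P[l==i][:,:2]; r=cv2.minAreaRect((Q*1000).astype(np.float32)); print("base",s[i],r)
cal=c
for nm,u,v,zz in [("inner",175.3,220.6,.045),("outer",202.6,220.6,.045),("tray",134.8,219.7,.025),("kfar",126.5,263,.03),("kbig",141,261,.03),("knear",155,258,.03)]:
    print(nm,np.round(px2z(c,u,v,zz),4), P[int(round(v)),int(round(u))].round(4))
E
python3 seg.py
python3 - <<'E'
import cv2
im=cv2.imread("pics/top0.png"); cv2.imwrite("pics/c1.png",cv2.resize(im[165:285,100:260],None,fx=4.9,fy=4.9,interpolation=cv2.INTER_CUBIC))
E
```

```text
black
65 [290.4 161.9] w [ 0.6847 -0.1436] ang 6.6 rect [ 684.7 -143.7] [37.  14.5]
60 [260.  178.8] w [ 0.6361 -0.055 ] ang 166.1 rect [636. -55.] [12.7 37.4]
62 [262.5 210. ] w [ 0.5461 -0.0604] ang 12.5 rect [546.3 -60.3] [35.8 13.7]
55 [254.7 238.8] w [ 0.4654 -0.037 ] ang 168.7 rect [465.3 -37. ] [11.9 34.2]
red
183 [297.8 229.6] w [ 0.4903 -0.1586] ang 177.2 rect [ 495.4 -158. ] [  8.4 152.4]
211 [305.4 228.3] w [ 0.4935 -0.1802] ang 177.9 rect [ 496.5 -180.6] [  8.5 155.2]
162 [374.5 223.9] w [ 0.5029 -0.3748] ang 9.6 rect [ 504.2 -374.7] [124.4  10.8]
162 [366.8 226.1] w [ 0.4971 -0.3529] ang 8.3 rect [ 497.4 -352.8] [125.5  10.5]
base [ 110  175  113  102 5471] ((512.4390869140625, 214.89352416992188), (250.4325408935547, 290.2289123535156), 8.235834121704102)
inner [0.5165 0.1805 0.045 ] [0.519  0.1864 0.0169]
outer [0.5153 0.1054 0.045 ] [0.5176 0.1074 0.0179]
tray [0.5234 0.2976 0.025 ] [0.5224 0.2967 0.026 ]
kfar [0.404  0.3143 0.03  ] [0.4035 0.3113 0.045 ]
kbig [0.4088 0.2748 0.03  ] [0.4086 0.2732 0.0363]
knear [0.4163 0.2367 0.03  ] [0.4159 0.2343 0.0409]
```

View pics/c1.png

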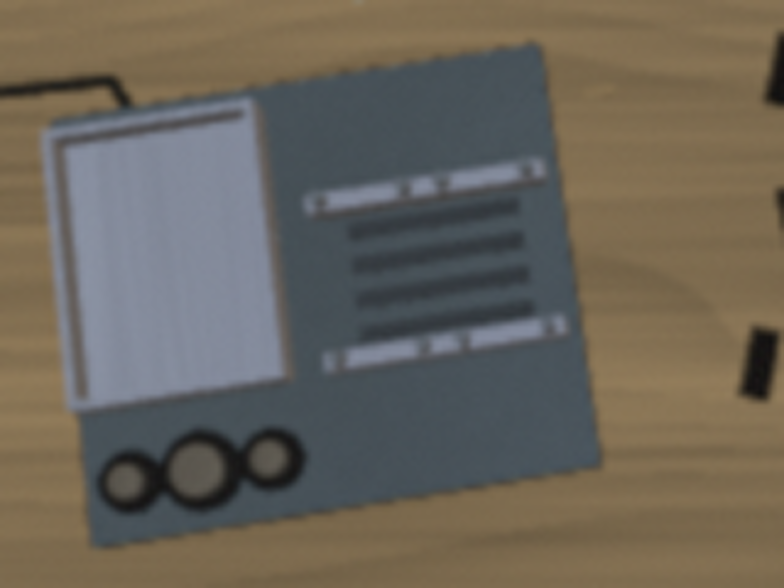

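The warmer fit is centre (0.512, 0.215), yaw +8.2°, and its size of 250×290 matches. Next I'll add a move planner that splits a move into calls.

```bash
cat > plan.py <<'E'
import sys
from h import *
def T(): 
    s=arm.read_state(); return np.array(s["ee_pos"]),R.from_euler("xyz",s["eef_rot"])
def plan(wps,p=None,r=None):
    "wps: (x,y,z,yawdeg); prints successive tool shifts (units) split under 0.15 m"
    if p is None: p,r=T()
    for x,y,z,yaw in wps:
        tgt=np.array([x,y,z]); rt=R.from_euler("xyz",[np.pi,0,np.radians(yaw)])
        d=r.inv().apply(tgt-p)/.15; w=(r.inv()*rt).as_rotvec()/(2*np.pi)
        n=int(np.ceil(abs(d).max()/0.999))
        rows=max(np.linalg.norm(d)*.15/.05/max(n,1),abs(w).max()*360/8.59)
        print("->",(x,y,z,yaw),"calls",n,"each",np.round(d/max(n,1),3),"turn(last)",np.round(w,4),"rows>",round(rows,1))
        p,r=tgt,rt
if __name__=="__main__":
    v=[float(a) for a in sys.argv[1:]]; plan([v[i:i+4] for i in range(0,len(v),4)])
E
python3 - <<'E'
from plan import *
p,r=T(); C=np.array(arm.calibration("wrist")["pose"]); print(arm.calibration("wrist")["vertical_fov"])
print("cam in tool",r.inv().apply(C[:3,3]-p).round(4)); print((r.inv().as_matrix()@C[:3,:3]).round(3))
plan([(0.43,-0.364,0.30,9),(0.43,-0.17,0.3,-2.5)])
E
```

```text
71.53923281753927
cam in tool [ 0.0798  0.0004 -0.071 ]
[[ 0.    -0.95  -0.313]
 [ 1.     0.    -0.   ]
 [ 0.    -0.313  0.95 ]]
-> (0.43, -0.364, 0.3, 9) calls 3 each [ 0.751 -0.221  0.009] turn(last) [-0.     -0.      0.0108] rows> 2.3
-> (0.43, -0.17, 0.3, -2.5) calls 2 each [ 0.101 -0.639 -0.   ] turn(last) [ 0.     -0.      0.0319] rows> 1.9
```

Request:
jog_arm --pt "0.9 -0.2 0 0 0 0 100" --pt "0.9 -0.2 0 0 0 0 100" --pt "0.9 -0.2 0 0 0 0 100"

```text
time: 1.8
ee_pos: [0.2492, -0.4757, 0.3039]
eef_rot: [-3.141, -0.001, 0.224]
contact_force: [-0.3, -0.7, 0.6]
finger_gap: 0.0857
grasp_force: 0.0
```

Request:
jog_arm --pt "0.9 -0.2 0 0 0 0 100" --pt "0.9 -0.2 0 0 0 0 100" --pt "0.9 -0.2 0 0 0 0 100"

```text
time: 2.1
ee_pos: [0.3747, -0.4159, 0.3041]
eef_rot: [3.141, -0.001, 0.226]
contact_force: [-0.4, 0.1, 0.9]
finger_gap: 0.0853
grasp_force: 0.0
```

Request:
jog_arm --pt "0.9 -0.2 0 0 0 0.01 100" --pt "0.9 -0.2 0 0 0 0.01 100" --pt "0.9 -0.2 0 0 0 0.01 100" --pt "0.9 -0.2 0 0 0 0.01 100" --pt "0.9 -0.2 0 0 0 0.01 100"

```text
time: 2.6
ee_pos: [0.498, -0.3575, 0.3035]
eef_rot: [-3.141, 0.001, 0.164]
contact_force: [-0.4, 0.5, -0.3]
finger_gap: 0.0852
grasp_force: 0.0
```

```bash
cat > wr.py <<'E'
from plan import *
def look(n):
    c=arm.calibration("wrist"); im,d=arm.get_image("wrist"); save(im,n); np.savez(n+".npz",im=im,d=d,pose=c["pose"]); return c,im,d
def find(c,im,kind,zt,lo=150,hi=40000):
    h=cv2.cvtColor(im,cv2.COLOR_RGB2HSV); out=[]
    m=(im.max(2)<45) if kind=="black" else ((h[...,0]<9)|(h[...,0]>172))&(h[...,1]>120)&(im.max(2)<170)
    m=cv2.morphologyEx(m.astype(np.uint8),cv2.MORPH_OPEN,np.ones((3,3)))
    n,l,s,ce=cv2.connectedComponentsWithStats(m)
    for i in range(1,n):
        if lo<=s[i,4]<=hi:
            v,u=np.nonzero(l==i); W=np.array([px2z(c,a,b,zt)[:2] for a,b in zip(u,v)])
            r=cv2.minAreaRect((W*1000).astype(np.float32)); e=np.linalg.svd(W-W.mean(0),full_matrices=False)[2][0]
            a=(np.degrees(np.arctan2(e[1],e[0]))+90)%180-90
            o=(s[i,4],ce[i].round(0),np.round(r[0],1),np.round(sorted(r[1]),1),round(a,1),(s[i,0],s[i,1],s[i,0]+s[i,2],s[i,1]+s[i,3])); out.append(o); print(kind,*o)
    return out
E
python3 - <<'E'
from wr import *
c,im,d=look("w1"); find(c,im,"red",0.014); find(c,im,"black",0.022)
P=cloud(c,d); v=d>0
for u,w in [(256,190),(150,190),(256,60)]: print(P[w,u])
E
```

```text
red 1235 [108. 138.] [ 492.5 -159.3] [ 14.2 158.4] -2.7 (np.int32(101), np.int32(81), np.int32(116), np.int32(198))
red 1177 [124. 140.] [ 493.6 -180.8] [ 13.8 158.4] -2.4 (np.int32(117), np.int32(84), np.int32(133), np.int32(200))
red 637 [266. 159.] [ 501.3 -374.4] [ 10.  127.3] 9.6 (np.int32(262), np.int32(115), np.int32(271), np.int32(207))
red 616 [250. 160.] [ 495.6 -352.7] [  9.6 126.5] 8.3 (np.int32(246), np.int32(117), np.int32(255), np.int32(208))
black 698 [17. 12.] [631.7 -61.4] [30.6 31.5] -68.7 (np.int32(1), np.int32(0), np.int32(32), np.int32(28))
black 741 [28. 88.] [547.  -67.1] [29.4 36.6] 15.9 (np.int32(13), np.int32(73), np.int32(44), np.int32(105))
black 644 [ 17. 149.] [466.5 -44.4] [28.9 43. ] -26.0 (np.int32(5), np.int32(135), np.int32(30), np.int32(165))
black 30152 [253. 339.] [ 238.7 -403.4] [288.5 934.5] -80.5 (np.int32(0), np.int32(243), np.int32(512), np.int32(384))
black 150 [373. 374.] [ 159.6 -628.6] [17.2 58.7] 2.2 (np.int32(365), np.int32(359), np.int32(379), np.int32(384))
[ 0.45744758 -0.36777889  0.0048838 ]
[ 4.30294290e-01 -2.13533066e-01  3.78176971e-04]
[ 6.27803189e-01 -3.39061173e-01 -2.31329840e-04]
```

View pics/w1.png

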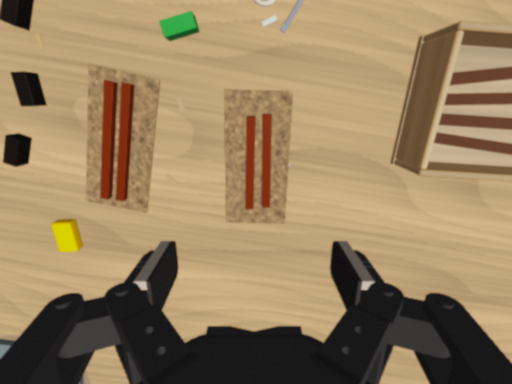

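```bash
python3 plan.py 0.4985 -0.3636 0.15 9  0.4985 -0.3636 0.0815 9
```

```text
-> (0.4985, -0.3636, 0.15, 9.0) calls 2 each [0.002 0.019 0.512] turn(last) [-0.      0.0001  0.0009] rows> 1.5
-> (0.4985, -0.3636, 0.0815, 9.0) calls 1 each [ 0.    -0.     0.457] turn(last) [0. 0. 0.] rows> 1.4
```

Request:
jog_arm --pt "0 0.04 0.3 0 0 0.001 100" --pt "0 0.04 0.6 0 0 0.001 100" --pt "0 0.04 0.98 0 0 0.001 100" --pt "0 0.04 0.98 0 0 0.001 100"

```text
time: 3.05
ee_pos: [0.4942, -0.3624, 0.151]
eef_rot: [-3.132, 0.007, 0.153]
contact_force: [-0.5, 0.3, -0.3]
finger_gap: 0.0855
grasp_force: 0.0
```

Request:
jog_arm --pt "0 0 0.2 0 0 0 100" --pt "0 0 0.4 0 0 0 100" --pt "0 0 0.5 0 0 0 100" --pt "0 0 0.5 0 0 0 100" --pt "0 0 0.5 0 0 0 100"

```text
time: 3.55
ee_pos: [0.4987, -0.3651, 0.0835]
eef_rot: [3.14, -0.001, 0.155]
contact_force: [0.5, -0.2, 0.6]
finger_gap: 0.0853
grasp_force: 0.0
```

Request:
jog_arm --pt "0 0 0 0 0 0 20" --pt "0 0 0 0 0 0 20" --pt "0 0 0 0 0 0 15" --pt "0 0 0 0 0 0 10" --pt "0 0 0 0 0 0 10" --pt "0 0 0 0 0 0 10" --pt "0 0 0 0 0 0 10" --pt "0 0 0 0 0 0 10" --newtons 40

```text
time: 4.35
ee_pos: [0.4987, -0.3643, 0.0827]
eef_rot: [3.141, -0.001, 0.156]
contact_force: [-0.3, 0.7, 5.3]
finger_gap: 0.0221
grasp_force: 39.9
```

Request:
jog_arm --pt "0 0 -0.2 0 0 0 10" --pt "0 0 -0.4 0 0 0 10" --pt "0 0 -0.7 0 0 0 10" --pt "0 0 -0.95 0 0 0 10" --pt "0 0 -0.95 0 0 0 10" --pt "0 0 -0.95 0 0 0 10"

```text
time: 4.95
ee_pos: [0.4985, -0.3642, 0.2251]
eef_rot: [3.14, -0.001, 0.156]
contact_force: [-0.5, 0.0, -1.1]
finger_gap: 0.0223
grasp_force: 39.4
```

```bash
python3 - <<'E'
from wr import *
s=arm.read_state(); print(s["finger_gap"],s["grasp_force"])
c,im,d=look("w2"); save(cv2.resize(im[60:,100:400],None,fx=1.8,fy=1.8),"w2c")
im,d=arm.get_image("scene"); save(cv2.resize(im[200:330,30:200],None,fx=4,fy=4),"s2c")
E
```

```text
0.0223173305753018 39.39156889915466
```

View pics/w2c.png

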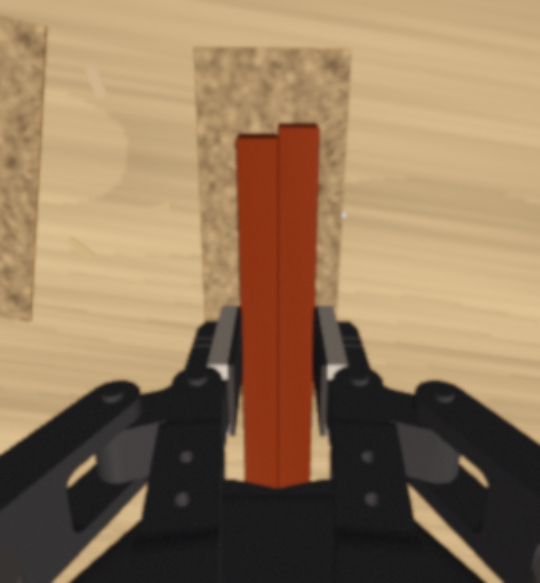

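```bash
python3 - <<'E'
from plan import *
z=np.load("top0.npz"); im,d=z["im"],z["d"]; c=arm.calibration("top"); P=cloud(c,d)
a=np.radians(8.24); M=np.array([[np.cos(a),np.sin(a)],[-np.sin(a),np.cos(a)]])
L=(P[...,:2]-[0.5124,0.2149])@M.T
m=(P[...,2]>0.035)&(P[...,2]<0.075)&(abs(L[...,0])<.115)&(L[...,1]>-.135)&(L[...,1]<.0)
for s in(-1,1):
    k=m&(np.sign(L[...,0]-0.0)==s); q=L[k]; print(s,k.sum(),q.mean(0),q.min(0),q.max(0),P[...,2][k].mean())
# bright pixels in rests
k=(im.min(2)>130)&(abs(L[...,0])<.115)&(L[...,1]>-.135)&(L[...,1]<-.0)
v,u=np.nonzero(k); W=np.array([px2z(c,x,y,.045)[:2] for x,y in zip(u,v)]); l=(W-[0.5124,0.2149])@M.T
for s in(-1,1):
    q=l[np.sign(l[:,0])==s]; r=cv2.minAreaRect((q*1000).astype(np.float32)); print(s,len(q),q.mean(0).round(4),q.min(0).round(4),q.max(0).round(4),r)
for nm,w in [("inner",(.5165,.1805)),("outer",(.5153,.1054)),("tray",(.5234,.2976)),("kf",(.404,.3143)),("kb",(.4088,.2748)),("kn",(.4163,.2367))]: print(nm,(M@(np.array(w)-[0.5124,0.2149])).round(4))
plan([(0.40,-0.08,0.3,0),(0.46,0.14,0.32,8.2)])
E
```

```text
-1 198 [-0.04577362 -0.06839934] [-0.05086038 -0.13362769] [-0.04002068 -0.00248155] 0.04685123487140333
1 208 [ 0.04385851 -0.06847387] [ 0.03924256 -0.13451079] [ 0.05018995 -0.00201527] 0.04604240123743651
-1 16 [-0.0455 -0.0837] [-0.0463 -0.1191] [-0.0445 -0.0337] ((-45.56707000732422, -76.37584686279297), (1.8034635782241821, 85.44123077392578), 0.3683355450630188)
1 12 [ 0.0444 -0.0765] [ 0.0437 -0.1177] [ 0.0453 -0.0255] ((44.25920104980469, -71.58943939208984), (1.3937608003616333, 92.19283294677734), 0.4892398416996002)
inner [-0.0009 -0.0346]
outer [-0.0128 -0.1088]
tray [0.0227 0.0803]
kf [-0.093   0.1139]
kb [-0.0939  0.0741]
kn [-0.092   0.0353]
-> (0.4, -0.08, 0.3, 0) calls 2 each [-0.176 -0.984 -0.255] turn(last) [-0.0004  0.0003  0.0248] rows> 3.1
-> (0.46, 0.14, 0.32, 8.2) calls 2 each [ 0.2   -0.733 -0.067] turn(last) [ 0.      0.     -0.0228] rows> 2.3
```

```bash
python3 plan.py 0.527 0.114 0.28 8.24
```

```text
-> (0.527, 0.114, 0.28, 8.24) calls 4 each [ 0.171 -0.779 -0.094] turn(last) [-0.0004  0.0003  0.0019] rows> 2.4
```

Request:
jog_arm --pt "0.06 -0.26 -0.09 0 0 0 10" --pt "0.12 -0.52 -0.15 0 0 0 10" --pt "0.17 -0.78 -0.2 0 0 0 10" --pt "0.17 -0.78 -0.2 0 0 0 10"

```text
time: 5.45
ee_pos: [0.5049, -0.2397, 0.2534]
eef_rot: [-3.137, 0.002, 0.159]
contact_force: [-0.3, -0.6, -1.5]
finger_gap: 0.0229
grasp_force: 39.5
```

Request:
jog_arm --pt "0.06 -0.26 0 0 0 0 10" --pt "0.12 -0.52 0 0 0 0 10" --pt "0.17 -0.78 -0.1 0 0 0 10"

```text
time: 5.75
ee_pos: [0.5109, -0.1237, 0.2658]
eef_rot: [-3.137, 0.006, 0.154]
contact_force: [0.5, 1.2, -0.5]
finger_gap: 0.0223
grasp_force: 39.5
```

Request:
jog_arm --pt "0.06 -0.26 0 0 0 0 10" --pt "0.12 -0.52 0 0 0 0 10" --pt "0.17 -0.78 0 0 0 0 10"

```text
time: 6.05
ee_pos: [0.5191, -0.0044, 0.2677]
eef_rot: [-3.141, 0.003, 0.155]
contact_force: [0.2, 0.6, -0.8]
finger_gap: 0.0226
grasp_force: 39.5
```

Request:
jog_arm --pt "0.06 -0.26 0 0 0 0.002 10" --pt "0.12 -0.52 0 0 0 0.002 10" --pt "0.17 -0.78 0 0 0 0.002 10" --pt "0.17 -0.78 0 0 0 0.002 10" --pt "0.17 -0.78 0 0 0 0.002 10"

```text
time: 6.55
ee_pos: [0.5261, 0.1145, 0.2677]
eef_rot: [3.141, 0.003, 0.145]
contact_force: [0.0, -0.2, 0.5]
finger_gap: 0.0222
grasp_force: 39.5
```

```bash
python3 - <<'E'
from wr import *
s=arm.read_state(); print(s["finger_gap"],s["ee_pos"],s["eef_rot"])
c,im,d=look("w3"); P=cloud(c,d)
for l,z in [("lane_inner",.045),("lane_outer",.045),("tray_floor",.025),("key_far_top",.035),("key_near_top",.035),("key_big_top",.035)]:
    for q in arm.place_of(l,"wrist"): u,v=q["location"]; print(l,round(q["p"],2),np.round([u,v]),px2z(c,u,v,z).round(4))
C0=np.array([0.5124,0.2149]); a=np.radians(8.24); M=np.array([[np.cos(a),np.sin(a)],[-np.sin(a),np.cos(a)]])
L=(P[...,:2]-C0)@M.T
m=(P[...,2]>0.042)&(P[...,2]<0.05)&(abs(L[...,0]-.045)<.02)&(L[...,1]>-.16)&(L[...,1]<.01)
q=L[m]; print("upper rest",len(q),np.percentile(q,[1,50,99],axis=0).round(4),P[...,2][m].mean())
m=(P[...,2]>0.042)&(P[...,2]<0.055)&(L[...,1]>.01)&(abs(L[...,0])<.13); q=L[m]; print("tray rim",len(q),np.percentile(q,[1,50,99],axis=0).round(4))
m=(P[...,2]>0.056)&(P[...,2]<0.068)&(abs(L[...,0]-.045)<.02)&(L[...,1]>-.16)&(L[...,1]<.01)
n,l,s,ce=cv2.connectedComponentsWithStats(m.astype(np.uint8))
for i in range(1,n):
    if s[i,4]>5: print("pin",s[i,4],ce[i].round(),L[l==i].mean(0).round(4))
E
```

```text
0.02216226877603928 [0.52609612 0.11448484 0.2676779 ] [3.14141698 0.00315365 0.14543133]
lane_inner 0.83 [194. 177.] [0.5152 0.181  0.045 ]
lane_inner 0.53 [166. 169.] [0.5197 0.2129 0.045 ]
lane_outer 0.59 [389. 171.] [ 0.5543 -0.0368  0.045 ]
tray_floor 0.83 [ 99. 146.] [0.5296 0.2988 0.025 ]
key_far_top 0.76 [ 78. 246.] [0.3974 0.3243 0.035 ]
key_near_top 0.56 [143. 246.] [0.4094 0.241  0.035 ]
key_near_top 0.52 [265. 234.] [0.4505 0.088  0.035 ]
key_near_top 0.49 [494.  65.] [ 0.6774 -0.116   0.035 ]
key_big_top 0.97 [110. 246.] [0.403 0.284 0.035]
key_big_top 0.5 [166. 170.] [0.5149 0.2161 0.035 ]
upper rest 561 [[ 0.0382 -0.1355]
 [ 0.0438 -0.0424]
 [ 0.0472 -0.0028]] 0.04616218410128688
tray rim 4699 [[-0.1023  0.0209]
 [ 0.0202  0.0876]
 [ 0.1068  0.1411]]
pin 72 [165. 139.] [ 0.0428 -0.0107]
pin 60 [211. 139.] [ 0.0429 -0.0581]
pin 47 [280. 139.] [ 0.0427 -0.1282]
pin 11 [230. 139.] [ 0.0427 -0.077 ]
```

View pics/w3.png

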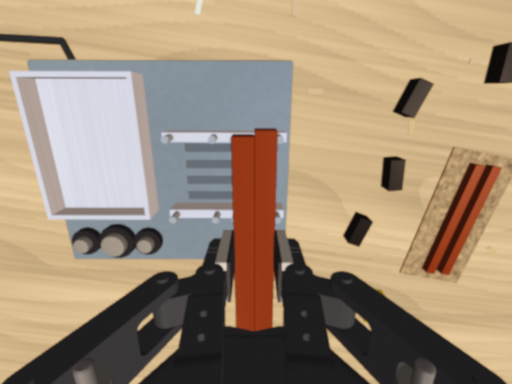

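Request:
jog_arm --pt "0 0.007 0.25 0 0 0 10" --pt "0 0.007 0.5 0 0 0 10" --pt "0 0.007 0.75 0 0 0 10" --pt "0 0.007 0.86 0 0 0 10" --pt "0 0.007 0.92 0 0 0 10" --pt "0 0.007 0.95 0 0 0 10" --pt "0 0.007 0.95 0 0 0 10"

```text
time: 7.6
ee_pos: [0.5271, 0.1128, 0.1272]
eef_rot: [3.141, -0.001, 0.143]
contact_force: [0.2, 0.1, -0.7]
finger_gap: 0.0222
grasp_force: 39.5
```

Request:
jog_arm --pt "0 0 0.015 0 0 0 10" --pt "0 0 0.02 0 0 0 10" --pt "0 0 0.02 0 0 0 10"

```text
time: 7.9
ee_pos: [0.527, 0.1131, 0.1245]
eef_rot: [3.141, -0.001, 0.143]
contact_force: [-0.5, -0.3, 0.3]
finger_gap: 0.0222
grasp_force: 39.5
```

Request:
jog_arm --pt "0 0 0 0 0 0 30" --pt "0 0 0 0 0 0 42" --pt "0 0 0 0 0 0 45" --pt "0 0 0 0 0 0 45" --pt "0 0 0 0 0 0 45" --pt "0 0 0 0 0 0 45"

```text
time: 8.5
ee_pos: [0.5267, 0.113, 0.1239]
eef_rot: [3.142, 0.0, 0.143]
contact_force: [-0.2, 0.2, -0.4]
finger_gap: 0.0381
grasp_force: 0.0
```

Request:
jog_arm --pt "0 0 -0.1 0 0 0 45" --pt "0 0 -0.3 0 0 0 45" --pt "0 0 -0.6 0 0 0 45" --pt "0 0 -0.95 0 0 0 45" --pt "0 0 -0.95 0 0 0 100" --pt "0 0 -0.95 0 0 0 100"

```text
time: 9.1
ee_pos: [0.5274, 0.1131, 0.2682]
eef_rot: [3.141, -0.004, 0.143]
contact_force: [-0.1, -0.4, -1.0]
finger_gap: 0.0664
grasp_force: 0.0
```

```bash
cat > chk.py <<'E'
from wr import *
C0=np.array([0.5124,0.2149]); a8=np.radians(8.24); M=np.array([[np.cos(a8),np.sin(a8)],[-np.sin(a8),np.cos(a8)]])
def wloc(o): return (M@(np.array(o[2])/1000-C0)).round(4), round(o[4]-8.24,1)
E
python3 - <<'E'
from chk import *
c,im,d=look("w4"); P=cloud(c,d)
for o in find(c,im,"red",0.057): print(wloc(o),"z",np.median(P[...,2][int(o[1][1])-2:int(o[1][1])+3,int(o[1][0])-1:int(o[1][0])+2]))
find(c,im,"red",0.016); find(c,im,"black",0.022)
plan([(0.494,-0.170,0.23,-2.5)])
E
```

```text
red 2325 [254. 175.] [527.3 112.9] [ 23.2 129.6] 7.9 (np.int32(243), np.int32(119), np.int32(265), np.int32(234))
red 3047 [458. 220.] [ 507.8 -128. ] [ 34.4 138. ] -2.5 (np.int32(423), np.int32(167), np.int32(496), np.int32(275))
(array([ 1.000e-04, -1.031e-01]), np.float64(-0.3)) z 0.05766947019294161
(array([-0.0537, -0.3387]), np.float64(-10.7)) z 0.009165153793297631
red 2325 [254. 175.] [515.8 111.2] [ 26.6 148.4] 7.9 (np.int32(243), np.int32(119), np.int32(265), np.int32(234))
red 3047 [458. 220.] [ 493.5 -164.5] [ 39.4 158.1] -2.5 (np.int32(423), np.int32(167), np.int32(496), np.int32(275))
black 490 [492.  66.] [ 681.6 -127.4] [14.9 35.8] 7.0 (np.int32(482), np.int32(48), np.int32(504), np.int32(85))
black 241 [403.  98.] [635.7 -41.3] [ 8.3 36.6] -13.3 (np.int32(393), np.int32(83), np.int32(414), np.int32(116))
black 214 [385. 173.] [547.2 -48.1] [13.5 36.8] 9.4 (np.int32(380), np.int32(160), np.int32(394), np.int32(190))
black 461 [355. 231.] [467.6 -31.3] [23.1 40. ] -4.6 (np.int32(344), np.int32(216), np.int32(368), np.int32(246))
black 767 [120. 238.] [408.3 278.7] [ 37.4 113. ] -82.3 (np.int32(75), np.int32(228), np.int32(161), np.int32(254))
black 28591 [256. 341.] [306.8  77.7] [263.4 836.3] -81.4 (np.int32(0), np.int32(239), np.int32(512), np.int32(384))
black 524 [189. 266.] [380.1 184. ] [20.4 88.9] -4.4 (np.int32(180), np.int32(240), np.int32(197), np.int32(295))
-> (0.494, -0.17, 0.23, -2.5) calls 2 each [-0.242  0.918  0.121] turn(last) [ 0.     -0.0001  0.0297] rows> 2.9
```

View pics/w4.png

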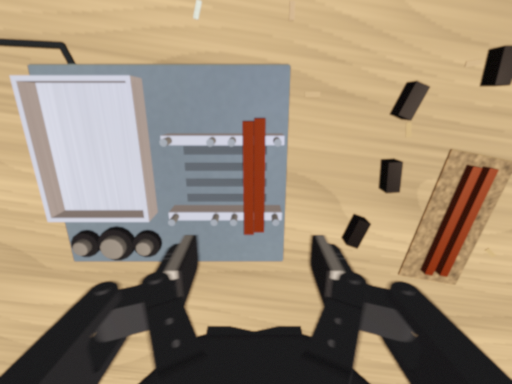

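Short pair sits in the outer lane at (0.000, −0.103) in the warmer frame, z 0.0577. Next is the long pair.

Request:
jog_arm --pt "-0.08 0.3 0.02 0 0 0 100" --pt "-0.16 0.6 0.06 0 0 0 100" --pt "-0.24 0.92 0.12 0 0 0 100"

```text
time: 9.45
ee_pos: [0.5096, -0.029, 0.2465]
eef_rot: [-3.14, 0.003, 0.145]
contact_force: [1.4, -0.9, 0.1]
finger_gap: 0.0854
grasp_force: 0.0
```

Request:
jog_arm --pt "-0.08 0.3 0.04 0 0 0.01 100" --pt "-0.16 0.6 0.08 0 0 0.02 100" --pt "-0.24 0.92 0.12 0 0 0.03 100" --pt "-0.24 0.92 0.12 0 0 0.03 100" --pt "-0.24 0.92 0.12 0 0 0.03 100"

```text
time: 9.95
ee_pos: [0.4936, -0.1708, 0.2282]
eef_rot: [-3.139, 0.004, -0.048]
contact_force: [-0.0, 0.4, -0.3]
finger_gap: 0.0854
grasp_force: 0.0
```

```bash
python3 - <<'E'
from chk import *
c,im,d=look("w5"); find(c,im,"red",0.016); find(c,im,"black",0.022)
plan([(0.4945,-0.170,0.0835,-2.5)])
E
```

```text
red 1238 [262. 167.] [ 494.6 -179.3] [  9.8 156.3] -2.3 (np.int32(257), np.int32(102), np.int32(267), np.int32(241))
red 1269 [242. 171.] [ 493.3 -157.9] [ 10.3 157.1] -2.5 (np.int32(236), np.int32(104), np.int32(248), np.int32(243))
black 1144 [124.  38.] [634.6 -57.9] [23.2 37.9] -11.0 (np.int32(111), np.int32(13), np.int32(138), np.int32(63))
black 768 [146. 134.] [546.8 -62.9] [21.8 36.5] 11.8 (np.int32(131), np.int32(115), np.int32(162), np.int32(154))
black 655 [138. 207.] [467.2 -40.2] [21.2 43.9] -16.7 (np.int32(129), np.int32(189), np.int32(149), np.int32(226))
black 29935 [253. 339.] [ 302.5 -162.1] [228.3 737.6] 87.4 (np.int32(0), np.int32(243), np.int32(512), np.int32(384))
-> (0.4945, -0.17, 0.0835, -2.5) calls 1 each [0.007 0.004 0.968] turn(last) [-0.0004  0.0005 -0.0004] rows> 2.9
```

Mid-pair is at (0.494, −0.1686). I'll descend and grip.

Request:
jog_arm --pt "0.005 -0.01 0.25 0 0 0 100" --pt "0.005 -0.01 0.5 0 0 0 100" --pt "0.005 -0.01 0.8 0 0 0 100" --pt "0.005 -0.01 0.968 0 0 0 100" --pt "0.005 -0.01 0.968 0 0 0 100" --pt "0.005 -0.01 0.968 0 0 0 100"

```text
time: 10.6
ee_pos: [0.4958, -0.1672, 0.0853]
eef_rot: [-3.141, 0.001, -0.043]
contact_force: [0.6, 0.1, 0.8]
finger_gap: 0.0855
grasp_force: 0.0
```

Request:
jog_arm --pt "0 0 0 0 0 0 20" --pt "0 0 0 0 0 0 20" --pt "0 0 0 0 0 0 15" --pt "0 0 0 0 0 0 10" --pt "0 0 0 0 0 0 10" --pt "0 0 0 0 0 0 10" --pt "0 0 0 0 0 0 10" --pt "0 0 0 0 0 0 10" --newtons 40

```text
time: 11.4
ee_pos: [0.496, -0.1689, 0.0863]
eef_rot: [3.141, -0.001, -0.046]
contact_force: [-1.2, 0.2, 6.3]
finger_gap: 0.022
grasp_force: 38.9
```

Request:
jog_arm --pt "0 0 -0.2 0 0 0 10" --pt "0 0 -0.4 0 0 0 10" --pt "0 0 -0.7 0 0 0 10" --pt "0 0 -0.98 0 0 0 10" --pt "0 0 -0.98 0 0 0 10" --pt "0 0 -0.98 0 0 0 10"

```text
time: 12.0
ee_pos: [0.496, -0.1689, 0.2335]
eef_rot: [3.14, -0.003, -0.046]
contact_force: [-0.4, -0.8, -0.4]
finger_gap: 0.0219
grasp_force: 39.2
```

```bash
python3 - <<'E'
from chk import *
c,im,d=look("w6"); z=T()[0][2]; find(c,im,"red",z-.0785+.012); save(im[60:,100:400],"w6c")
w=C0+M.T@np.array([-.0005,-.0345]); print(w)
plan([(w[0],w[1],0.27,8.24)])
E
```

```text
red 8724 [254. 214.] [ 503. -170.] [ 24.5 141.9] -2.7 (np.int32(232), np.int32(107), np.int32(277), np.int32(332))
[0.5168497 0.1806845]
-> (np.float64(0.5168496981024332), np.float64(0.18068450370377187), 0.27, 8.24) calls 3 each [ 0.013 -0.777 -0.084] turn(last) [-0.      0.     -0.0301] rows> 2.3
```

View pics/w6c.png

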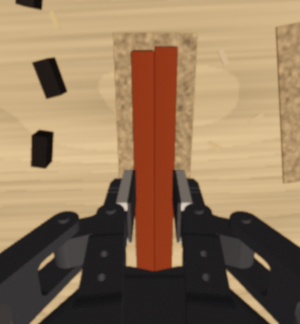

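Request:
jog_arm --pt "0 -0.26 -0.1 0 0 0 10" --pt "0.01 -0.52 -0.2 0 0 0 10" --pt "0.02 -0.78 -0.25 0 0 0 10"

```text
time: 12.35
ee_pos: [0.5034, -0.0509, 0.2688]
eef_rot: [-3.141, 0.002, -0.047]
contact_force: [-0.3, -0.2, -0.5]
finger_gap: 0.0216
grasp_force: 39.3
```

Request:
jog_arm --pt "0 -0.26 0 0 0 0 10" --pt "0.01 -0.52 0 0 0 0 10" --pt "0.02 -0.78 0 0 0 0 10"

```text
time: 12.65
ee_pos: [0.5112, 0.0664, 0.2678]
eef_rot: [-3.141, 0.004, -0.046]
contact_force: [0.5, -0.4, -0.5]
finger_gap: 0.0213
grasp_force: 39.3
```

Request:
jog_arm --pt "0 -0.26 0 0 0 -0.01 10" --pt "0.01 -0.52 0 0 0 -0.02 10" --pt "0.02 -0.78 0 0 0 -0.03 10" --pt "0.02 -0.78 0 0 0 -0.03 10" --pt "0.02 -0.78 0 0 0 -0.03 10"

```text
time: 13.15
ee_pos: [0.5196, 0.1822, 0.2677]
eef_rot: [3.141, 0.004, 0.145]
contact_force: [-0.7, 0.1, 0.2]
finger_gap: 0.0217
grasp_force: 39.3
```

```bash
python3 plan.py 0.518 0.1807 0.130 8.24
```

```text
-> (0.518, 0.1807, 0.13, 8.24) calls 1 each [-0.008  0.008  0.918] turn(last) [0.0001 0.0006 0.0002] rows> 2.8
```

Request:
jog_arm --pt "-0.008 0.008 0.25 0 0 0 10" --pt "-0.008 0.008 0.5 0 0 0 10" --pt "-0.008 0.008 0.72 0 0 0 10" --pt "-0.008 0.008 0.83 0 0 0 10" --pt "-0.008 0.008 0.89 0 0 0 10" --pt "-0.008 0.008 0.918 0 0 0 10" --pt "-0.008 0.008 0.918 0 0 0 10"

```text
time: 13.85
ee_pos: [0.5197, 0.1796, 0.132]
eef_rot: [3.141, 0.0, 0.142]
contact_force: [-0.1, -0.6, 0.3]
finger_gap: 0.0215
grasp_force: 39.3
```

Request:
jog_arm --pt "0 0 0.01 0 0 0 10" --pt "0 0 0.015 0 0 0 10" --pt "0 0 0.015 0 0 0 10"

```text
time: 14.15
ee_pos: [0.5198, 0.1803, 0.1305]
eef_rot: [3.142, -0.001, 0.143]
contact_force: [0.1, 0.3, -0.7]
finger_gap: 0.0218
grasp_force: 39.3
```

Request:
jog_arm --pt "0 0 0 0 0 0 30" --pt "0 0 0 0 0 0 42" --pt "0 0 0 0 0 0 45" --pt "0 0 0 0 0 0 45" --pt "0 0 0 0 0 0 45" --pt "0 0 0 0 0 0 45"

```text
time: 14.75
ee_pos: [0.5195, 0.1802, 0.1298]
eef_rot: [-3.142, 0.0, 0.143]
contact_force: [0.5, -0.6, 0.2]
finger_gap: 0.0384
grasp_force: 0.0
```

Request:
jog_arm --pt "0 0 -0.1 0 0 0 45" --pt "0 0 -0.3 0 0 0 45" --pt "0 0 -0.6 0 0 0 45" --pt "0 0 -0.95 0 0 0 45" --pt "0 0 -0.95 0 0 0 70" --pt "0 0 -0.95 0 0 0 70"

```text
time: 15.35
ee_pos: [0.5202, 0.1803, 0.2741]
eef_rot: [3.142, -0.004, 0.143]
contact_force: [-1.0, 0.1, -0.1]
finger_gap: 0.0598
grasp_force: 0.0
```

```bash
python3 - <<'E'
from chk import *
c,im,d=look("w7"); P=cloud(c,d)
for o in find(c,im,"red",0.057): print(wloc(o),"z",np.median(P[...,2][int(o[1][1])-2:int(o[1][1])+3,int(o[1][0])-1:int(o[1][0])+2]))
find(c,im,"black",0.022)
for l,z in [("tray_floor",.025),("key_far_top",.03),("key_near_top",.03),("key_big_top",.03)]:
    for q in arm.place_of(l,"wrist"): u,v=q["location"]; w=px2z(c,u,v,z); print(l,round(q["p"],2),w.round(4),(M@(w[:2]-C0)).round(4))
save(im,"w7")
plan([(0.466,-0.037,0.2,-11),(0.466,-0.037,0.078,-11)])
E
```

```text
red 2760 [254. 174.] [517.1 179.4] [ 22.9 159.2] 8.1 (np.int32(243), np.int32(107), np.int32(265), np.int32(245))
red 2352 [313. 176.] [527.  113.5] [ 24.6 130.3] 8.0 (np.int32(300), np.int32(121), np.int32(329), np.int32(234))
(array([-0.0004, -0.0358]), np.float64(-0.1)) z 0.0586591693024866
(array([-1.000e-04, -1.024e-01]), np.float64(-0.2)) z 0.05732355072315998
black 481 [68. 47.] [626.5 401.5] [ 15.2 143.7] -84.4 (np.int32(0), np.int32(43), np.int32(134), np.int32(64))
black 347 [457. 101.] [635.8 -39.4] [13.  38.8] -14.4 (np.int32(444), np.int32(85), np.int32(471), np.int32(119))
black 290 [434. 175.] [546.4 -44.9] [14.8 37.5] 12.0 (np.int32(428), np.int32(161), np.int32(444), np.int32(191))
black 451 [402. 231.] [467.6 -29.1] [26.7 38.5] 7.2 (np.int32(390), np.int32(216), np.int32(414), np.int32(245))
black 487 [160. 237.] [410.2 296.9] [37.5 73.5] -83.3 (np.int32(129), np.int32(227), np.int32(185), np.int32(253))
black 30187 [255. 338.] [299.8 146.3] [280.3 850.2] -81.8 (np.int32(0), np.int32(231), np.int32(511), np.int32(384))
tray_floor 0.83 [0.5306 0.298  0.025 ] [0.0299 0.0796]
key_far_top 0.61 [0.3965 0.3214 0.03  ] [-0.0994  0.122 ]
key_far_top 0.46 [0.4013 0.282  0.03  ] [-0.1003  0.0824]
key_near_top 0.61 [0.4095 0.243  0.03  ] [-0.0978  0.0426]
key_big_top 0.82 [0.4058 0.2843 0.03  ] [-0.0955  0.084 ]
key_big_top 0.39 [0.5154 0.1737 0.03  ] [-0.003  -0.0412]
-> (0.466, -0.037, 0.2, -11) calls 2 each [-0.276  0.691  0.236] turn(last) [0.0001 0.0006 0.0533] rows> 2.3
-> (0.466, -0.037, 0.078, -11) calls 1 each [ 0.    -0.     0.813] turn(last) [0. 0. 0.] rows> 2.4
```

View pics/w7.png

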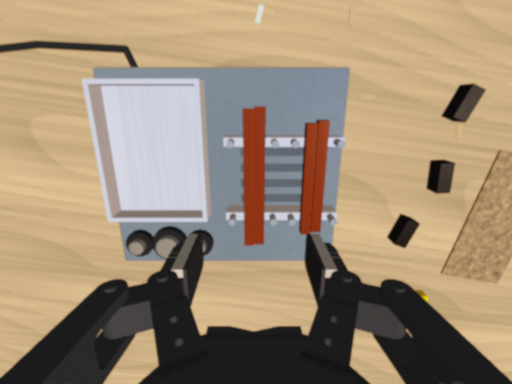

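Both pairs are in: local (0, −0.036) and (0, −0.102), level with the rests. Now the frogs, nearest first.

Request:
jog_arm --pt "-0.09 0.23 0 0 0 0.02 70" --pt "-0.18 0.46 0.1 0 0 0.03 80" --pt "-0.276 0.69 0.236 0 0 0.04 100"

```text
time: 15.9
ee_pos: [0.4932, 0.071, 0.2363]
eef_rot: [3.142, -0.001, -0.11]
contact_force: [0.7, -0.5, -0.7]
finger_gap: 0.0808
grasp_force: 0.0
```

```bash
python3 plan.py 0.466 -0.037 0.2 -11
```

```text
-> (0.466, -0.037, 0.2, -11.0) calls 1 each [-0.102  0.736  0.242] turn(last) [ 0.     -0.0001  0.0131] rows> 2.3
```

Request:
jog_arm --pt "-0.04 0.25 0.08 0 0 0.01 100" --pt "-0.08 0.5 0.16 0 0 0.013 100" --pt "-0.1 0.736 0.24 0 0 0.013 100" --pt "-0.1 0.736 0.24 0 0 0.013 100" --pt "-0.1 0.736 0.24 0 0 0.013 100"

```text
time: 16.4
ee_pos: [0.4659, -0.0367, 0.1999]
eef_rot: [-3.141, 0.002, -0.192]
contact_force: [0.2, 0.2, -0.1]
finger_gap: 0.0856
grasp_force: 0.0
```

```bash
cat > frog.py <<'E'
from chk import *
def frogs(n):
    c,im,d=look(n); P=cloud(c,d); P0,_=T()
    t=(P[...,2]>.017)&(P[...,2]<.028)&(d>0)&(im.max(2)<75); t=cv2.morphologyEx(t.astype(np.uint8),cv2.MORPH_OPEN,np.ones((3,3)))
    k,l,s,ce=cv2.connectedComponentsWithStats(t)
    for i in range(1,k):
        if s[i,4]>60:
            W=P[l==i][:,:2]; e=np.linalg.svd(W-W.mean(0),full_matrices=False)[2][0]
            r=cv2.minAreaRect((W*1000).astype(np.float32)); dims=sorted(r[1])
            if dims[1]<60: print("frog px",ce[i].round(),"xy",np.round(W.mean(0),4),"rect",np.round(r[0],1),np.round(dims,1),"ang",round((np.degrees(np.arctan2(e[1],e[0]))+90)%180-90,1),"z",P[l==i][:,2].mean().round(4))
E
python3 -c "
from frog import *
frogs('f1')"
```

```text
frog px [234.   6.] xy [ 0.6191 -0.0506] rect [619.5 -50.5] [ 7.5 16.9] ang 77.5 z 0.0226
frog px [261.  98.] xy [ 0.5467 -0.0592] rect [546.1 -59.4] [16.1 37.9] ang 11.8 z 0.023
frog px [253. 188.] xy [ 0.466  -0.0363] rect [464.9 -36.1] [15.6 37.9] ang -11.7 z 0.0229
frog px [ 25. 272.] xy [0.4204 0.2239] rect [419.8 224.5] [ 8.3 26.9] ang 24.6 z 0.0251
```

Request:
jog_arm --pt "0 0 0.25 0 0 0 100" --pt "0 0 0.5 0 0 0 100" --pt "0 0 0.7 0 0 0 100" --pt "0 0 0.8 0 0 0 100" --pt "0 0 0.8 0 0 0 60" --pt "0 0 0.8 0 0 0 10" --pt "0 0 0.8 0 0 0 5" --pt "0 0 0.8 0 0 0 5" --pt "0 0 0.8 0 0 0 5" --pt "0 0 0.8 0 0 0 5" --pt "0 0 0.8 0 0 0 5" --pt "0 0 0.8 0 0 0 5" --newtons 30

```text
time: 17.65
ee_pos: [0.4672, -0.0364, 0.0821]
eef_rot: [-3.142, -0.002, -0.19]
contact_force: [-0.7, 2.5, 7.4]
finger_gap: 0.0171
grasp_force: 31.1
```

Request:
jog_arm --pt "0 0 -0.2 0 0 0 5" --pt "0 0 -0.5 0 0 0 5" --pt "0 0 -0.8 0 0 0 5" --pt "0 0 -0.9 0 0 0 5" --pt "0 0 -0.9 0 0 0 5"

```text
time: 18.15
ee_pos: [0.468, -0.0368, 0.219]
eef_rot: [3.141, -0.007, -0.19]
contact_force: [1.0, -0.4, -1.2]
finger_gap: 0.0169
grasp_force: 30.3
```

```bash
python3 - <<'E'
from chk import *
S=[C0+M.T@np.array([.027+a,.081+b]) for a,b in [(-.037,.024),(.037,.024),(-.037,-.024),(.037,-.024)]]
print(np.round(S,4))
x,y=S[0]; plan([(x,y,0.2,8.24),(x,y,0.106,8.24)])
E
```

```text
[[0.4875 0.3174]
 [0.5607 0.328 ]
 [0.4943 0.2699]
 [0.5676 0.2805]]
-> (np.float64(0.4874546470698842), np.float64(0.3173828247424512), 0.2, 8.24) calls 3 each [-0.106 -0.781  0.041] turn(last) [ 0.0003 -0.0011 -0.0531] rows> 2.4
-> (np.float64(0.4874546470698842), np.float64(0.3173828247424512), 0.106, 8.24) calls 1 each [ 0.    -0.     0.627] turn(last) [0. 0. 0.] rows> 1.9
```

Request:
jog_arm --pt "-0.03 -0.26 -0.05 0 0 -0.01 5" --pt "-0.07 -0.52 -0.05 0 0 -0.03 5" --pt "-0.106 -0.78 -0.05 0 0 -0.053 5" --pt "-0.106 -0.78 -0.05 0 0 -0.053 5"

```text
time: 18.55
ee_pos: [0.4717, 0.0853, 0.2218]
eef_rot: [-3.139, 0.002, 0.15]
contact_force: [-0.0, -1.4, 0.1]
finger_gap: 0.0169
grasp_force: 30.2
```

```bash
python3 plan.py 0.4875 0.3174 0.2 8.24
```

```text
-> (0.4875, 0.3174, 0.2, 8.24) calls 2 each [ 0.168 -0.757  0.074] turn(last) [-0.0003  0.0004  0.001 ] rows> 2.3
```

Request:
jog_arm --pt "0.06 -0.26 0 0 0 0 5" --pt "0.11 -0.52 0 0 0 0 5" --pt "0.168 -0.757 0.07 0 0 0 5"

```text
time: 18.85
ee_pos: [0.4819, 0.1983, 0.2125]
eef_rot: [3.141, -0.001, 0.141]
contact_force: [0.9, -0.6, -0.0]
finger_gap: 0.0174
grasp_force: 30.2
```

Request:
jog_arm --pt "0.06 -0.26 0 0 0 0 5" --pt "0.11 -0.52 0 0 0 0 5" --pt "0.168 -0.757 0.07 0 0 0.001 5" --pt "0.168 -0.757 0.07 0 0 0.001 5" --pt "0.168 -0.757 0.07 0 0 0.001 5"

```text
time: 19.35
ee_pos: [0.4897, 0.3131, 0.2005]
eef_rot: [3.14, 0.003, 0.138]
contact_force: [0.2, 0.4, 0.1]
finger_gap: 0.0172
grasp_force: 30.2
```

Request:
jog_arm --pt "0 0 0.2 0 0 0 5" --pt "0 0 0.4 0 0 0 5" --pt "0 0 0.55 0 0 0 5" --pt "0 0 0.61 0 0 0 5" --pt "0 0 0.61 0 0 0 5" --pt "0 0 0.61 0 0 0 5"

```text
time: 19.95
ee_pos: [0.4912, 0.313, 0.1118]
eef_rot: [-3.141, -0.001, 0.136]
contact_force: [0.7, 0.5, 0.3]
finger_gap: 0.0169
grasp_force: 30.3
```

Request:
jog_arm --pt "0 0 0.01 0 0 0 28" --pt "0 0 0.01 0 0 0 28" --pt "0 0 0.01 0 0 0 28" --pt "0 0 0 0 0 0 28" --pt "0 0 -0.2 0 0 0 28" --pt "0 0 -0.5 0 0 0 28" --pt "0 0 -0.7 0 0 0 28" --pt "0 0 -0.7 0 0 0 50"

```text
time: 20.75
ee_pos: [0.4928, 0.3148, 0.2215]
eef_rot: [-3.139, -0.01, 0.137]
contact_force: [0.9, 0.3, 0.3]
finger_gap: 0.0374
grasp_force: 0.0
```

```bash
python3 - <<'E'
from chk import *
c,im,d=look("f2"); P=cloud(c,d)
for o in find(c,im,"black",0.047,hi=5000): print(wloc(o),"z",np.median(P[...,2][int(o[1][1])-2:int(o[1][1])+3,int(o[1][0])-1:int(o[1][0])+2]))
plan([(0.546,-0.0595,0.2,12)])
E
```

```text
black 1438 [129.  31.] [611.5 437.3] [ 17.5 209.4] -80.5 (np.int32(0), np.int32(23), np.int32(254), np.int32(50))
black 598 [255. 192.] [491.1 312.8] [14.6 40.1] 10.3 (np.int32(248), np.int32(173), np.int32(264), np.int32(213))
black 865 [264. 254.] [420.1 297.8] [50.5 70.2] -84.9 (np.int32(227), np.int32(238), np.int32(294), np.int32(281))
black 202 [219. 259.] [412.3 341.8] [ 8.5 46.2] 2.9 (np.int32(214), np.int32(240), np.int32(223), np.int32(279))
black 696 [136. 340.] [290.4 430. ] [30.2 62. ] -27.5 (np.int32(122), np.int32(324), np.int32(158), np.int32(360))
(array([0.13  , 0.2059]), np.float64(-88.7)) z 0.0019945509273209816
(array([-0.007 ,  0.0999]), np.float64(2.1)) z 0.048370195672092636
(array([-0.0795,  0.0953]), np.float64(-93.1)) z 0.03285723426273168
(array([-0.0809,  0.1399]), np.float64(-5.3)) z 0.1672283216005242
(array([-0.1889,  0.2447]), np.float64(-35.7)) z 0.21243610837006943
-> (0.546, -0.0595, 0.2, 12) calls 3 each [0.006 0.839 0.041] turn(last) [-0.0002 -0.0009 -0.0115] rows> 2.5
```

View pics/f2.png

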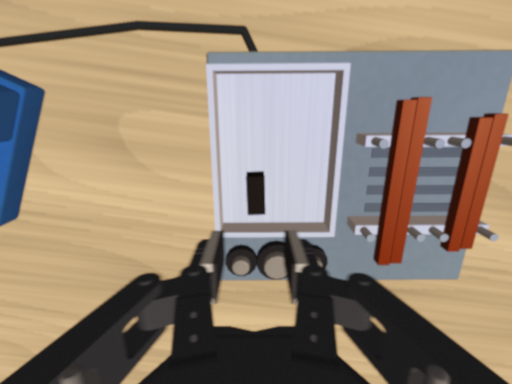

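Request:
jog_arm --pt "0 0.28 0 0 0 0 60" --pt "0 0.56 0 0 0 0 60" --pt "0 0.84 0 0 0 0 60"

```text
time: 21.1
ee_pos: [0.5066, 0.1877, 0.2144]
eef_rot: [3.141, 0.003, 0.138]
contact_force: [0.8, 0.6, 0.5]
finger_gap: 0.0513
grasp_force: 0.0
```

Request:
jog_arm --pt "0 0.28 0 0 0 0 60" --pt "0 0.56 0 0 0 0 80" --pt "0 0.84 0 0 0 0 100"

```text
time: 21.4
ee_pos: [0.5239, 0.0625, 0.2145]
eef_rot: [-3.141, 0.003, 0.137]
contact_force: [1.6, 0.2, 0.1]
finger_gap: 0.0783
grasp_force: 0.0
```

Request:
jog_arm --pt "0 0.28 0 0 0 -0.01 100" --pt "0 0.56 0.05 0 0 -0.012 100" --pt "0 0.84 0.14 0 0 -0.012 100" --pt "0 0.84 0.14 0 0 -0.012 100" --pt "0 0.84 0.14 0 0 -0.012 100"

```text
time: 21.9
ee_pos: [0.541, -0.0615, 0.1932]
eef_rot: [-3.139, 0.003, 0.21]
contact_force: [-0.7, 0.2, 0.1]
finger_gap: 0.0852
grasp_force: 0.0
```

```bash
python3 -c "
from frog import *
frogs('f3'); plan([(0.546,-0.0595,0.080,12)])"
```

```text
frog px [388.  43.] xy [ 0.6852 -0.1414] rect [ 684.9 -142.2] [18.2 39.6] ang 7.7 z 0.0226
frog px [269.  83.] xy [ 0.6364 -0.0541] rect [636.1 -54. ] [16. 38.] ang -13.5 z 0.023
frog px [456. 122.] xy [ 0.6398 -0.2245] rect [ 639.9 -224.5] [ 2.1 14.4] ang 22.8 z 0.0194
frog px [253. 183.] xy [ 0.5475 -0.059 ] rect [546.6 -59.2] [15.8 38.5] ang 11.4 z 0.023
-> (0.546, -0.0595, 0.08, 12) calls 1 each [0.034 0.001 0.758] turn(last) [-0.0003  0.0004  0.0003] rows> 2.3
```

Request:
jog_arm --pt "0.04 0 0.25 0 0 0 100" --pt "0.04 0 0.5 0 0 0 100" --pt "0.04 0 0.7 0 0 0 100" --pt "0.04 0 0.75 0 0 0 100" --pt "0.04 0 0.75 0 0 0 60" --pt "0.04 0 0.75 0 0 0 10" --pt "0.04 0 0.75 0 0 0 5" --pt "0.04 0 0.75 0 0 0 5" --pt "0.04 0 0.75 0 0 0 5" --pt "0.04 0 0.75 0 0 0 5" --pt "0.04 0 0.75 0 0 0 5" --pt "0.04 0 0.75 0 0 0 5"

```text
time: 23.15
ee_pos: [0.5487, -0.0599, 0.0838]
eef_rot: [3.141, -0.002, 0.212]
contact_force: [0.0, 0.3, 6.7]
finger_gap: 0.0169
grasp_force: 31.3
```

Request:
jog_arm --pt "0 0 -0.2 0 0 0 5" --pt "0 0 -0.5 0 0 0 5" --pt "0 0 -0.8 0 0 0 5" --pt "0 0 -0.9 0 0 0 5" --pt "0 0 -0.9 0 0 0 5"

```text
time: 23.65
ee_pos: [0.5494, -0.0601, 0.2208]
eef_rot: [3.138, -0.006, 0.212]
contact_force: [-0.7, -0.2, -0.9]
finger_gap: 0.0172
grasp_force: 30.5
```

```bash
python3 plan.py 0.5607 0.329 0.2 8.24
```

```text
-> (0.5607, 0.329, 0.2, 8.24) calls 3 each [ 0.206 -0.84   0.045] turn(last) [ 0.0005 -0.001   0.0109] rows> 2.6
```

Request:
jog_arm --pt "0.07 -0.28 0 0 0 0 5" --pt "0.14 -0.56 0 0 0 0 5" --pt "0.206 -0.84 0 0 0 0 5"

```text
time: 23.95
ee_pos: [0.5506, 0.071, 0.2156]
eef_rot: [-3.141, 0.003, 0.21]
contact_force: [0.6, 0.4, 0.1]
finger_gap: 0.0169
grasp_force: 30.5
```

Request:
jog_arm --pt "0.07 -0.28 0 0 0 0 5" --pt "0.14 -0.56 0 0 0 0 5" --pt "0.206 -0.84 0 0 0 0 5"

```text
time: 24.25
ee_pos: [0.5542, 0.2012, 0.2154]
eef_rot: [-3.141, 0.003, 0.212]
contact_force: [1.7, 0.2, 0.1]
finger_gap: 0.0168
grasp_force: 30.5
```

Request:
jog_arm --pt "0.07 -0.28 0 0 0 0.005 5" --pt "0.14 -0.56 0.06 0 0 0.011 5" --pt "0.206 -0.84 0.135 0 0 0.011 5" --pt "0.206 -0.84 0.135 0 0 0.011 5" --pt "0.206 -0.84 0.135 0 0 0.011 5"

```text
time: 24.75
ee_pos: [0.5575, 0.3299, 0.1945]
eef_rot: [3.14, 0.004, 0.146]
contact_force: [-0.5, 0.7, -1.3]
finger_gap: 0.0171
grasp_force: 30.5
```

```bash
python3 plan.py 0.5607 0.328 0.111 8.24
```

```text
-> (0.5607, 0.328, 0.111, 8.24) calls 1 each [0.022 0.015 0.557] turn(last) [0.0002 0.0007 0.0003] rows> 1.7
```

Request:
jog_arm --pt "0.022 0.015 0.25 0 0 0 5" --pt "0.022 0.015 0.45 0 0 0 5" --pt "0.022 0.015 0.55 0 0 0 5" --pt "0.022 0.015 0.56 0 0 0 5" --pt "0.022 0.015 0.56 0 0 0 5"

```text
time: 25.25
ee_pos: [0.5629, 0.327, 0.1136]
eef_rot: [3.142, -0.0, 0.142]
contact_force: [-0.2, -0.4, 0.7]
finger_gap: 0.0174
grasp_force: 30.5
```

Request:
jog_arm --pt "0 0 0.01 0 0 0 28" --pt "0 0 0.01 0 0 0 28" --pt "0 0 0.01 0 0 0 28" --pt "0 0 0 0 0 0 28" --pt "0 0 -0.2 0 0 0 28" --pt "0 0 -0.5 0 0 0 28" --pt "0 0 -0.7 0 0 0 28" --pt "0 0 -0.7 0 0 0 50"

```text
time: 26.05
ee_pos: [0.5648, 0.3288, 0.2246]
eef_rot: [-3.139, -0.011, 0.143]
contact_force: [2.0, 0.2, 1.4]
finger_gap: 0.037
grasp_force: 0.0
```

```bash
python3 - <<'E'
from chk import *
c,im,d=look("f4"); P=cloud(c,d)
for o in find(c,im,"black",0.047,hi=5000): print(wloc(o),"z",np.median(P[...,2][int(o[1][1])-2:int(o[1][1])+3,int(o[1][0])-1:int(o[1][0])+2]))
z=np.load("top0.npz"); Q=cloud(arm.calibration("top"),z["d"])
m=(Q[...,2]>.06)&(Q[...,0]>.65)&(abs(Q[...,1])<.15)&(Q[...,0]<.95); print("glue",m.sum(),Q[m].min(0),Q[m].max(0),Q[m].mean(0))
m&=Q[...,2]>.12; print(Q[m].mean(0))
plan([(0.636,-0.054,0.2,-14),(0.685,-.142,.2,7)])
E
```

```text
black 1031 [133. 112.] [619.1 451.8] [ 19.8 234.3] -80.0 (np.int32(0), np.int32(104), np.int32(258), np.int32(130))
black 550 [255. 191.] [563.8 327.3] [13.5 39.3] 8.8 (np.int32(248), np.int32(172), np.int32(263), np.int32(211))
black 509 [259. 254.] [494.1 313.5] [13.8 44.9] 10.2 (np.int32(252), np.int32(236), np.int32(266), np.int32(274))
black 173 [218. 258.] [483.7 356.2] [ 7.5 41.7] 3.2 (np.int32(214), np.int32(241), np.int32(222), np.int32(276))
black 200 [289. 260.] [490.4 279.3] [ 7.5 48.2] 13.6 (np.int32(286), np.int32(242), np.int32(294), np.int32(282))
black 666 [136. 340.] [358.5 444.4] [30.1 59.3] -26.3 (np.int32(122), np.int32(324), np.int32(157), np.int32(359))
(array([0.1396, 0.2192]), np.float64(-88.2)) z 0.002097846689555094
(array([0.067 , 0.1039]), np.float64(0.6)) z 0.048014515929706875
(array([-0.004 ,  0.1002]), np.float64(2.0)) z 0.04787717733794841
(array([-0.0082,  0.144 ]), np.float64(-5.0)) z 0.17403549374695582
(array([-0.0125,  0.0669]), np.float64(5.4)) z 0.17445022749413
(array([-0.1194,  0.2492]), np.float64(-34.5)) z 0.21507029495073632
glue 395 [ 0.76113355 -0.03479531  0.06076998] [0.81068603 0.0193534  0.15481265] [ 0.77974817 -0.00795438  0.10830761]
[ 0.78678788 -0.00735389  0.14554917]
-> (0.636, -0.054, 0.2, -14) calls 3 each [0.037 0.864 0.047] turn(last) [-0.0004 -0.001   0.0617] rows> 2.6
-> (0.685, -0.142, 0.2, 7) calls 1 each [0.459 0.49  0.   ] turn(last) [ 0.      0.     -0.0583] rows> 2.4
```

Request:
jog_arm --pt "0 0.29 0 0 0 0 60" --pt "0.02 0.58 0 0 0 0 60" --pt "0.037 0.864 0 0 0 0 60"

```text
time: 26.4
ee_pos: [0.5856, 0.1991, 0.2168]
eef_rot: [3.141, 0.002, 0.145]
contact_force: [0.7, 0.2, 0.4]
finger_gap: 0.0509
grasp_force: 0.0
```

Request:
jog_arm --pt "0 0.29 0 0 0 0 60" --pt "0.02 0.58 0 0 0 0 80" --pt "0.037 0.864 0 0 0 0 100"

```text
time: 26.7
ee_pos: [0.6098, 0.0711, 0.2168]
eef_rot: [-3.141, 0.002, 0.143]
contact_force: [-0.2, 0.2, 0.9]
finger_gap: 0.0778
grasp_force: 0.0
```

Request:
jog_arm --pt "0 0.29 0 0 0 0.02 100" --pt "0.02 0.58 0.06 0 0 0.04 100" --pt "0.037 0.864 0.14 0 0 0.062 100" --pt "0.037 0.864 0.14 0 0 0.062 100" --pt "0.037 0.864 0.14 0 0 0.062 100"

```text
time: 27.2
ee_pos: [0.6335, -0.0556, 0.1953]
eef_rot: [-3.141, 0.004, -0.248]
contact_force: [0.0, 0.5, -0.1]
finger_gap: 0.0854
grasp_force: 0.0
```

```bash
python3 -c "
from frog import *
frogs('f5'); plan([(0.636,-0.054,0.082,-13.7)])"
```

```text
frog px [334. 111.] xy [ 0.6865 -0.1418] rect [ 686.1 -142.2] [17.1 38.5] ang 8.0 z 0.0228
frog px [251. 186.] xy [ 0.6378 -0.0545] rect [637.  -54.1] [15.6 38.4] ang -14.1 z 0.0229
-> (0.636, -0.054, 0.082, -13.7) calls 1 each [ 0.016 -0.006  0.76 ] turn(last) [-0.0001  0.0004 -0.0011] rows> 2.3
```

Request:
jog_arm --pt "0.02 -0.006 0.25 0 0 0 100" --pt "0.02 -0.006 0.5 0 0 0 100" --pt "0.02 -0.006 0.7 0 0 0 100" --pt "0.02 -0.006 0.76 0 0 0 100" --pt "0.02 -0.006 0.76 0 0 0 60" --pt "0.02 -0.006 0.76 0 0 0 10" --pt "0.02 -0.006 0.76 0 0 0 5" --pt "0.02 -0.006 0.76 0 0 0 5" --pt "0.02 -0.006 0.76 0 0 0 5" --pt "0.02 -0.006 0.76 0 0 0 5" --pt "0.02 -0.006 0.76 0 0 0 5" --pt "0.02 -0.006 0.76 0 0 0 5"

```text
time: 28.45
ee_pos: [0.6383, -0.0548, 0.0847]
eef_rot: [-3.141, -0.003, -0.247]
contact_force: [-1.4, 0.2, 6.0]
finger_gap: 0.0168
grasp_force: 31.2
```

Request:
jog_arm --pt "0 0 -0.2 0 0 0 5" --pt "0 0 -0.5 0 0 0 5" --pt "0 0 -0.8 0 0 0 5" --pt "0 0 -0.9 0 0 0 5" --pt "0 0 -0.9 0 0 0 5"

```text
time: 28.95
ee_pos: [0.639, -0.0551, 0.2221]
eef_rot: [3.141, -0.007, -0.247]
contact_force: [0.4, -0.3, -0.2]
finger_gap: 0.0169
grasp_force: 30.4
```

```bash
python3 plan.py 0.55 0.06 0.215 8.24 0.5676 0.2805 0.2 8.24
```

```text
-> (0.55, 0.06, 0.215, 8.24) calls 1 each [-0.763 -0.599  0.042] turn(last) [ 0.0002 -0.0011 -0.0621] rows> 2.9
-> (0.5676, 0.2805, 0.2, 8.24) calls 2 each [ 0.163 -0.719  0.05 ] turn(last) [0. 0. 0.] rows> 2.2
```

Request:
jog_arm --pt "-0.25 -0.2 0 0 0 -0.02 5" --pt "-0.5 -0.4 0 0 0 -0.04 5" --pt "-0.763 -0.6 0 0 0 -0.062 5" --pt "-0.763 -0.6 0 0 0 -0.062 5" --pt "-0.763 -0.6 0 0 0 -0.062 5"

```text
time: 29.45
ee_pos: [0.5473, 0.0614, 0.2169]
eef_rot: [-3.141, 0.002, 0.144]
contact_force: [-0.7, -0.9, -0.0]
finger_gap: 0.0171
grasp_force: 30.4
```

Request:
jog_arm --pt "0.05 -0.25 0 0 0 0 5" --pt "0.1 -0.5 0 0 0 0 5" --pt "0.163 -0.72 0 0 0 0 5"

```text
time: 29.75
ee_pos: [0.5582, 0.171, 0.2172]
eef_rot: [3.141, 0.001, 0.14]
contact_force: [1.8, -1.1, -0.4]
finger_gap: 0.0169
grasp_force: 30.4
```

Request:
jog_arm --pt "0.05 -0.25 0 0 0 0 5" --pt "0.1 -0.5 0.05 0 0 0 5" --pt "0.163 -0.72 0.1 0 0 0 5" --pt "0.163 -0.72 0.1 0 0 0 5" --pt "0.163 -0.72 0.1 0 0 0 5"

```text
time: 30.25
ee_pos: [0.5666, 0.2809, 0.2016]
eef_rot: [3.141, 0.002, 0.143]
contact_force: [0.3, -0.1, 0.0]
finger_gap: 0.017
grasp_force: 30.4
```

```bash
python3 plan.py 0.5676 0.2805 0.112 8.24
```

```text
-> (0.5676, 0.2805, 0.112, 8.24) calls 1 each [0.007 0.003 0.597] turn(last) [ 0.0002  0.0003 -0.0001] rows> 1.8
```

Request:
jog_arm --pt "0.005 0 0.25 0 0 0 5" --pt "0.005 0 0.45 0 0 0 5" --pt "0.005 0 0.57 0 0 0 5" --pt "0.005 0 0.6 0 0 0 5" --pt "0.005 0 0.6 0 0 0 5" --pt "0.005 0 0.6 0 0 0 5"

```text
time: 30.85
ee_pos: [0.568, 0.2808, 0.1144]
eef_rot: [-3.141, -0.002, 0.142]
contact_force: [0.3, -0.4, -0.7]
finger_gap: 0.0174
grasp_force: 30.4
```

Request:
jog_arm --pt "0 0 0.01 0 0 0 24" --pt "0 0 0.01 0 0 0 24" --pt "0 0 0.01 0 0 0 24" --pt "0 0 0 0 0 0 24" --pt "0 0 -0.2 0 0 0 24" --pt "0 0 -0.5 0 0 0 24" --pt "0 0 -0.7 0 0 0 24" --pt "0 0 -0.7 0 0 0 50" --pt "0 0 -0.7 0 0 0 50"

```text
time: 31.75
ee_pos: [0.567, 0.2817, 0.2193]
eef_rot: [-3.141, -0.002, 0.143]
contact_force: [-1.0, -0.3, -1.4]
finger_gap: 0.0426
grasp_force: 0.0
```

```bash
python3 plan.py 0.5485 0.06 0.215 8.24 0.685 -0.142 0.2 7.5
```

```text
-> (0.5485, 0.06, 0.215, 8.24) calls 2 each [-0.167  0.723  0.014] turn(last) [-0.0001 -0.0004 -0.0001] rows> 2.2
-> (0.685, -0.142, 0.2, 7.5) calls 2 each [0.354 0.732 0.05 ] turn(last) [-0.     -0.      0.0021] rows> 2.4
```

Request:
jog_arm --pt "-0.05 0.25 0 0 0 0 60" --pt "-0.1 0.5 0 0 0 0 60" --pt "-0.16 0.72 0 0 0 0 60"

```text
time: 32.05
ee_pos: [0.5573, 0.1699, 0.2162]
eef_rot: [3.141, 0.003, 0.144]
contact_force: [0.4, 0.6, 0.6]
finger_gap: 0.0515
grasp_force: 0.0
```

Request:
jog_arm --pt "-0.05 0.25 0 0 0 0 60" --pt "-0.1 0.5 0 0 0 0 60" --pt "-0.16 0.72 0 0 0 0 100"

```text
time: 32.35
ee_pos: [0.549, 0.0592, 0.2164]
eef_rot: [-3.141, 0.003, 0.143]
contact_force: [0.3, 0.4, 0.5]
finger_gap: 0.064
grasp_force: 0.0
```

Request:
jog_arm --pt "0.12 0.25 0 0 0 0 100" --pt "0.24 0.5 0 0 0 0 100" --pt "0.354 0.73 0 0 0 0 100"

```text
time: 32.65
ee_pos: [0.6181, -0.0415, 0.2164]
eef_rot: [-3.14, 0.003, 0.143]
contact_force: [0.5, -0.2, 0.6]
finger_gap: 0.0854
grasp_force: 0.0
```

Request:
jog_arm --pt "0.12 0.25 0 0 0 0.002 100" --pt "0.24 0.5 0 0 0 0.002 100" --pt "0.354 0.73 0.1 0 0 0.002 100" --pt "0.354 0.73 0.1 0 0 0.002 100" --pt "0.354 0.73 0.1 0 0 0.002 100"

```text
time: 33.15
ee_pos: [0.6854, -0.1412, 0.1999]
eef_rot: [-3.139, 0.005, 0.129]
contact_force: [-1.3, 0.6, 0.2]
finger_gap: 0.0856
grasp_force: 0.0
```

```bash
python3 -c "
from frog import *
frogs('f6'); plan([(0.6855,-0.142,0.082,7.7)])"
```

```text
frog px [256. 186.] xy [ 0.6874 -0.1427] rect [ 686.3 -142.8] [14.9 38.4] ang 8.2 z 0.0229
-> (0.6855, -0.142, 0.082, 7.7) calls 1 each [0.002 0.014 0.794] turn(last) [-0.0004  0.0006 -0.0007] rows> 2.4
```

Request:
jog_arm --pt "0.005 0.01 0.25 0 0 0 100" --pt "0.005 0.01 0.5 0 0 0 100" --pt "0.005 0.01 0.7 0 0 0 100" --pt "0.005 0.01 0.79 0 0 0 100" --pt "0.005 0.01 0.79 0 0 0 60" --pt "0.005 0.01 0.79 0 0 0 10" --pt "0.005 0.01 0.79 0 0 0 5" --pt "0.005 0.01 0.79 0 0 0 5" --pt "0.005 0.01 0.79 0 0 0 5" --pt "0.005 0.01 0.79 0 0 0 5" --pt "0.005 0.01 0.79 0 0 0 5" --pt "0.005 0.01 0.79 0 0 0 5"

```text
time: 34.4
ee_pos: [0.6882, -0.1425, 0.0865]
eef_rot: [3.14, -0.003, 0.13]
contact_force: [0.2, 1.2, 7.1]
finger_gap: 0.0171
grasp_force: 31.2
```

Request:
jog_arm --pt "0 0 -0.2 0 0 0 5" --pt "0 0 -0.5 0 0 0 5" --pt "0 0 -0.8 0 0 0 5" --pt "0 0 -0.93 0 0 0 5" --pt "0 0 -0.93 0 0 0 5"

```text
time: 34.9
ee_pos: [0.6891, -0.1429, 0.2293]
eef_rot: [3.137, -0.008, 0.13]
contact_force: [0.3, 0.0, 0.0]
finger_gap: 0.0173
grasp_force: 30.4
```

```bash
python3 plan.py 0.5485 0.06 0.215 8.24 0.4943 0.2699 0.2 8.24
```

```text
-> (0.5485, 0.06, 0.215, 8.24) calls 2 each [-0.377 -0.732  0.042] turn(last) [ 0.0007 -0.0012 -0.0021] rows> 2.5
-> (0.4943, 0.2699, 0.2, 8.24) calls 2 each [-0.079 -0.718  0.05 ] turn(last) [0. 0. 0.] rows> 2.2
```

Request:
jog_arm --pt "-0.12 -0.25 0 0 0 0 5" --pt "-0.25 -0.5 0 0 0 0 5" --pt "-0.377 -0.73 0 0 0 0 5"

```text
time: 35.2
ee_pos: [0.6151, -0.0398, 0.222]
eef_rot: [-3.14, 0.003, 0.13]
contact_force: [1.2, -0.2, 0.5]
finger_gap: 0.0167
grasp_force: 30.4
```

Request:
jog_arm --pt "-0.12 -0.25 0 0 0 -0.002 5" --pt "-0.25 -0.5 0 0 0 -0.002 5" --pt "-0.377 -0.73 0 0 0 -0.002 5"

```text
time: 35.5
ee_pos: [0.5446, 0.0617, 0.2224]
eef_rot: [-3.141, 0.003, 0.143]
contact_force: [0.3, 0.1, -0.9]
finger_gap: 0.0166
grasp_force: 30.4
```

Request:
jog_arm --pt "-0.03 -0.25 0 0 0 0 5" --pt "-0.05 -0.5 0 0 0 0 5" --pt "-0.08 -0.72 0 0 0 0 5"

```text
time: 35.8
ee_pos: [0.518, 0.1669, 0.2227]
eef_rot: [-3.141, 0.002, 0.143]
contact_force: [0.6, 0.5, -0.1]
finger_gap: 0.0171
grasp_force: 30.4
```

Request:
jog_arm --pt "-0.03 -0.25 0 0 0 0 5" --pt "-0.05 -0.5 0.05 0 0 0 5" --pt "-0.08 -0.72 0.1 0 0 0 5" --pt "-0.08 -0.72 0.1 0 0 0 5" --pt "-0.08 -0.72 0.1 0 0 0 5"

```text
time: 36.3
ee_pos: [0.4911, 0.2708, 0.2076]
eef_rot: [3.141, 0.003, 0.145]
contact_force: [0.6, -0.4, -0.6]
finger_gap: 0.0166
grasp_force: 30.4
```

```bash
python3 - <<'E'
from chk import *
c,im,d=look("f7"); P=cloud(c,d)
for o in find(c,im,"black",0.047,hi=5000): print(wloc(o))
plan([(0.4935,0.2692,0.114,8.24)])
E
```

```text
black 361 [41.  9.] [612.1 448.7] [ 3.  63.8] -76.1 (np.int32(0), np.int32(3), np.int32(83), np.int32(17))
black 351 [131.   8.] [622.7 382. ] [ 2.5 69.8] -84.4 (np.int32(84), np.int32(4), np.int32(179), np.int32(13))
black 1007 [201. 104.] [561.8 324.9] [17.8 36.2] 8.5 (np.int32(189), np.int32(81), np.int32(213), np.int32(128))
black 715 [255. 108.] [566.3 280.2] [13.6 35.6] 11.0 (np.int32(247), np.int32(84), np.int32(264), np.int32(130))
black 797 [209. 187.] [491.  311.2] [17.4 40.3] 8.0 (np.int32(199), np.int32(166), np.int32(220), np.int32(209))
black 2371 [254. 246.] [437.1 262.1] [40.1 76.7] 9.0 (np.int32(234), np.int32(210), np.int32(275), np.int32(280))
black 606 [156. 336.] [307.2 357.1] [26.3 50.5] -23.5 (np.int32(143), np.int32(320), np.int32(176), np.int32(354))
(array([0.1322, 0.2171]), np.float64(-84.3))
(array([0.1331, 0.1496]), np.float64(-92.6))
(array([0.0647, 0.1018]), np.float64(0.3))
(array([0.0627, 0.0569]), np.float64(2.8))
(array([-0.0074,  0.0984]), np.float64(-0.2))
(array([-0.0678,  0.0575]), np.float64(0.8))
(array([-0.1827,  0.1701]), np.float64(-31.7))
-> (0.4935, 0.2692, 0.114, 8.24) calls 1 each [0.012 0.008 0.627] turn(last) [ 0.0001  0.0003 -0.    ] rows> 1.9
```

View pics/f7.png

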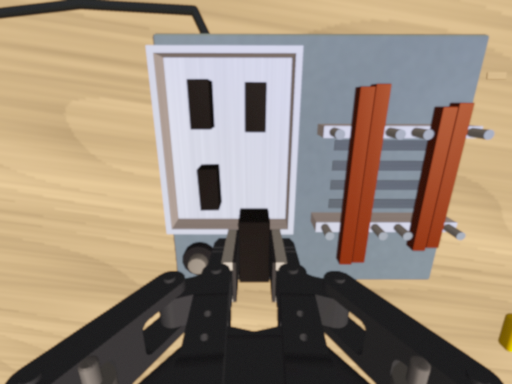

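Three frogs lie flat in the tray at (201,104), (255,108) and (209,187), and the fourth is in the grip. Now I'll place it.

Request:
jog_arm --pt "0.012 0.008 0.25 0 0 0 5" --pt "0.012 0.008 0.45 0 0 0 5" --pt "0.012 0.008 0.58 0 0 0 5" --pt "0.012 0.008 0.63 0 0 0 5" --pt "0.012 0.008 0.63 0 0 0 5" --pt "0.012 0.008 0.63 0 0 0 5"

```text
time: 36.95
ee_pos: [0.4951, 0.2692, 0.1155]
eef_rot: [-3.141, -0.001, 0.142]
contact_force: [-0.2, -0.5, -0.0]
finger_gap: 0.0168
grasp_force: 30.4
```

Request:
jog_arm --pt "0 0 0.01 0 0 0 25" --pt "0 0 0.01 0 0 0 25" --pt "0 0 0.01 0 0 0 25" --pt "0 0 0 0 0 0 25" --pt "0 0 -0.2 0 0 0 25" --pt "0 0 -0.5 0 0 0 25" --pt "0 0 -0.7 0 0 0 25" --pt "0 0 -0.7 0 0 0 0" --pt "0 0 -0.7 0 0 0 0"

```text
time: 37.85
ee_pos: [0.4943, 0.2698, 0.2205]
eef_rot: [-3.141, -0.002, 0.143]
contact_force: [0.6, -0.1, -0.1]
finger_gap: 0.0003
grasp_force: 0.0
```

Request:
jog_arm --pt "-0.25 -0.1 -0.1 0 0 0 0" --pt "-0.5 -0.2 -0.2 0 0 0 0" --pt "-0.6 -0.2 -0.2 0 0 0 0" --pt "-0.6 -0.2 -0.2 0 0 0 0" --pt "-0.6 -0.2 -0.2 0 0 0 0"

```text
time: 38.35
ee_pos: [0.4008, 0.2864, 0.2487]
eef_rot: [3.141, 0.001, 0.143]
contact_force: [0.1, -0.2, 0.5]
finger_gap: -0.0
grasp_force: 0.0
```

```bash
python3 - <<'E'
from chk import *
im,d=arm.get_image("top"); c=arm.calibration("top"); P=cloud(c,d); save(im,"top1"); L=(P[...,:2]-C0)@M.T
t=(L[...,0]<-.065)&(L[...,0]>-.12)&(L[...,1]>.01)&(L[...,1]<.14)&(P[...,2]>.027)&(P[...,2]<.07)
print("n",t.sum())
c,im,d=look("k1"); P=cloud(c,d); L=(P[...,:2]-C0)@M.T
for o in find(c,im,"black",0.047,lo=300,hi=5000): print(wloc(o))
for o in find(c,im,"red",0.057): print(wloc(o))
t=((L[...,0]<-.065)&(L[...,0]>-.125)&(L[...,1]>.01)&(L[...,1]<.145)&(P[...,2]>.027)&(P[...,2]<.06)).astype(np.uint8)
k,l,s,ce=cv2.connectedComponentsWithStats(t)
for i in range(1,k):
    if s[i,4]>60: W=P[l==i]; zt=np.percentile(W[:,2],90); top=W[W[:,2]>zt-.003]; print("key",s[i,4],ce[i].round(),"ztop",zt.round(4),"top c",((top[:,:2].min(0)+top[:,:2].max(0))/2).round(4),"loc",L[l==i][W[:,2]>zt-.003].mean(0).round(4),np.ptp(L[l==i][W[:,2]>zt-.003],axis=0).round(4))
for q in ("key_far_top","key_near_top","key_big_top"):
    for r in arm.place_of(q,"wrist"): u,v=r["location"]; w=px2z(c,u,v,.037); print(q,round(r["p"],2),np.round([u,v]),w.round(4),(M@(w[:2]-C0)).round(4))
E
```

```text
n 348
black 605 [239.  90.] [488.8 312.4] [14.5 35.4] 10.2 (np.int32(231), np.int32(71), np.int32(248), np.int32(111))
black 388 [281.  94.] [492.9 271.6] [11.6 35.3] 11.3 (np.int32(276), np.int32(73), np.int32(289), np.int32(113))
(array([-0.0094,  0.0999]), np.float64(2.0))
(array([-0.0112,  0.0589]), np.float64(3.1))
red 4743 [386.  79.] [508.4 179.7] [ 27.3 141.5] 8.2 (np.int32(361), np.int32(0), np.int32(413), np.int32(166))
red 4269 [460.  68.] [525.3 116. ] [ 30.5 126.9] 6.5 (np.int32(429), np.int32(0), np.int32(493), np.int32(151))
(array([-0.009 , -0.0343]), np.float64(-0.0))
(array([-0.0014, -0.0997]), np.float64(-1.7))
key 2851 [262. 172.] ztop 0.0432 top c [0.4082 0.2784] loc [-0.0938  0.0776] [0.0293 0.0984]
key_far_top 0.71 [224. 175.] [0.4006 0.3187 0.037 ] [-0.0958  0.1188]
key_far_top 0.54 [281.  95.] [0.491  0.2709 0.037 ] [-0.0132  0.0585]
key_near_top 0.71 [297. 173.] [0.4142 0.2398 0.037 ] [-0.0936  0.0387]
key_big_top 0.62 [260. 175.] [0.4064 0.2799 0.037 ] [-0.0956  0.0795]
```

View pics/k1.png

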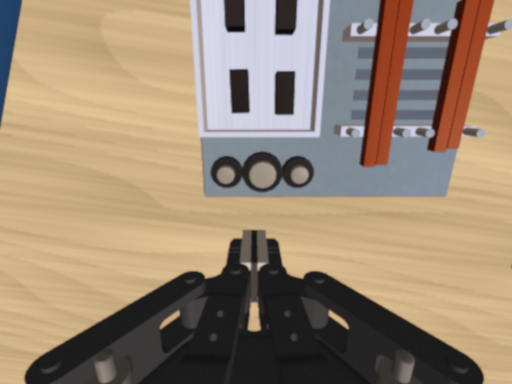

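View pics/top1.png

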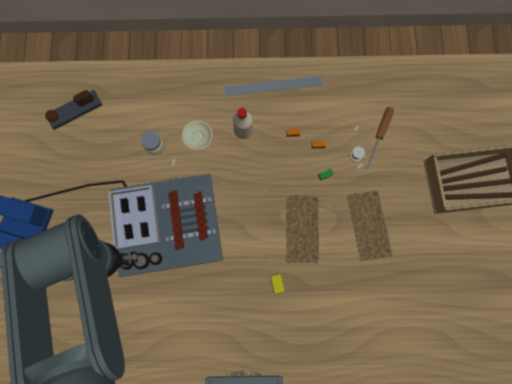

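All four frogs lie flat in the tray ((235,14), (285,16), (239,90), (285,92)), and both pairs are in their lanes. The keys are at (227,172), (262,172) and (298,172). I'll check their height profile next.

```bash
python3 - <<'E'
from chk import *
z=np.load("k1.npz"); im,d=z["im"],z["d"]; c=dict(arm.calibration("wrist")); c["pose"]=z["pose"]; P=cloud(c,d); L=(P[...,:2]-C0)@M.T
for u in range(206,320,4): print(u,im[173,u],P[173,u,2].round(4),L[173,u].round(4))
g=im.astype(int); t=((g.min(2)>95)&(g[...,0]-g[...,2]<45)&(P[...,2]>.03)).astype(np.uint8); t[:150]=0;t[200:]=0
k,l,s,ce=cv2.connectedComponentsWithStats(t)
for i in range(1,k):
    if s[i,4]>50: print(s[i],ce[i].round(1),P[l==i].mean(0).round(4),P[l==i][:,2].std().round(4),L[l==i].mean(0).round(4),np.ptp(L[l==i],axis=0).round(4))
E
```

```text
206 [128 139 147] 0.0227 [-0.0969  0.141 ]
210 [ 96 104 111] 0.0308 [-0.0948  0.135 ]
214 [41 36 35] 0.0325 [-0.0943  0.1303]
218 [141 130 118] 0.0422 [-0.0918  0.1245]
222 [155 143 130] 0.0417 [-0.092   0.1203]
226 [159 147 134] 0.0435 [-0.0915  0.1158]
230 [163 151 138] 0.0432 [-0.0916  0.1115]
234 [111 102  92] 0.0387 [-0.0927  0.1076]
238 [42 37 37] 0.0322 [-0.0944  0.1037]
242 [40 35 35] 0.0329 [-0.0943  0.0992]
246 [39 36 34] 0.0329 [-0.0943  0.0947]
250 [135 125 113] 0.0429 [-0.0917  0.0902]
254 [155 143 130] 0.0441 [-0.0914  0.0859]
258 [156 144 131] 0.043 [-0.0916  0.0816]
262 [158 146 133] 0.0429 [-0.0917  0.0773]
266 [161 149 136] 0.0424 [-0.0918  0.073 ]
270 [163 151 137] 0.0438 [-0.0914  0.0688]
274 [168 155 141] 0.0425 [-0.0918  0.0644]
278 [44 39 39] 0.0333 [-0.0942  0.0593]
282 [42 37 37] 0.0322 [-0.0945  0.0547]
286 [41 37 37] 0.0329 [-0.0943  0.0504]
290 [69 63 57] 0.0388 [-0.0928  0.0468]
294 [153 142 129] 0.0427 [-0.0918  0.043 ]
298 [159 147 134] 0.043 [-0.0917  0.0388]
302 [169 157 142] 0.0429 [-0.0917  0.0345]
306 [174 161 147] 0.0417 [-0.092   0.0299]
310 [49 43 43] 0.0336 [-0.0941  0.0239]
314 [113 122 131] 0.0206 [-0.0975  0.0164]
318 [127 138 148] 0.021 [-0.0974  0.0119]
[250 162  26  26 535] [262.4 174.6] [0.4095 0.2777 0.0454] 0.0267 [-0.0929  0.0769] [0.088  0.0271]
[217 167  18  17 229] [225.4 174.8] [0.4029 0.3169 0.0427] 0.0009 [-0.0937  0.1166] [0.0177 0.0185]
[292 167  17  17 225] [299.6 174.7] [0.4144 0.238  0.0425] 0.0017 [-0.0937  0.0369] [0.0183 0.0194]
```

Key tops are at z ≈ 0.043, 40 mm apart: far (0.4029, 0.3169), big (0.4087, 0.2772), near (0.4144, 0.238).

```bash
python3 plan.py 0.4029 0.3169 0.124 8.24
```

```text
-> (0.4029, 0.3169, 0.124, 8.24) calls 1 each [ 0.038 -0.201  0.834] turn(last) [ 0.      0.0001 -0.0003] rows> 2.6
```

Request:
jog_arm --pt "0.038 -0.2 0.1 0 0 0 0" --pt "0.038 -0.2 0.35 0 0 0 0" --pt "0.038 -0.2 0.6 0 0 0 0" --pt "0.038 -0.2 0.75 0 0 0 0" --pt "0.038 -0.2 0.82 0 0 0 0" --pt "0.038 -0.2 0.82 0 0 0 0" --pt "0.038 -0.2 0.82 0 0 0 0"

```text
time: 39.3
ee_pos: [0.403, 0.3173, 0.1274]
eef_rot: [-3.141, -0.001, 0.143]
contact_force: [0.7, -0.2, 0.4]
finger_gap: -0.0
grasp_force: 0.0
```

Request:
jog_arm --pt "0 0 0.03 0 0 0 0" --pt "0 0 0.06 0 0 0 0" --pt "0 0 0.06 0 0 0 0"

```text
time: 39.6
ee_pos: [0.4021, 0.317, 0.1177]
eef_rot: [-3.141, -0.0, 0.143]
contact_force: [-0.8, 0.1, 0.3]
finger_gap: 0.0001
grasp_force: 0.0
```

Request:
jog_arm --pt "0 0 0.02 0 0 0 0" --pt "0 0 0.035 0 0 0 0" --pt "0 0 0.035 0 0 0 0" --pt "0 0 0.035 0 0 0 0"

```text
time: 40.0
ee_pos: [0.4024, 0.3172, 0.1126]
eef_rot: [-3.141, -0.001, 0.143]
contact_force: [0.8, 0.4, 1.2]
finger_gap: 0.0001
grasp_force: 1.0
```

Request:
jog_arm --pt "0 0 0.02 0 0 0 0" --pt "0 0 0.03 0 0 0 0" --pt "0 0 0.03 0 0 0 0" --pt "0 0 0.03 0 0 0 0"

```text
time: 40.4
ee_pos: [0.4024, 0.3172, 0.1086]
eef_rot: [-3.141, -0.001, 0.143]
contact_force: [-1.5, -0.6, 8.2]
finger_gap: -0.0002
grasp_force: 4.2
```

Request:
jog_arm --pt "0 0 0.008 0 0 0 0" --pt "0 0 0.008 0 0 0 0" --pt "0 0 0.008 0 0 0 0"

```text
time: 40.7
ee_pos: [0.4025, 0.3172, 0.1084]
eef_rot: [-3.141, -0.001, 0.143]
contact_force: [-4.3, -2.3, 18.7]
finger_gap: -0.0003
grasp_force: 8.9
```

```bash
python3 plan.py 0.4024 0.3172 0.128 8.24  0.4144 0.238 0.128 8.24
```

```text
-> (0.4024, 0.3172, 0.128, 8.24) calls 1 each [-0.    -0.    -0.131] turn(last) [-0.0001 -0.0002 -0.0001] rows> 0.4
-> (0.4144, 0.238, 0.128, 8.24) calls 1 each [0.004 0.534 0.   ] turn(last) [0. 0. 0.] rows> 1.6
```

The far key is at its hard stop, so I'll release it and go over to the near key.

Request:
jog_arm --pt "0 0 -0.07 0 0 0 0" --pt "0 0 -0.15 0 0 0 0" --pt "0 0 -0.2 0 0 0 0" --pt "0 0 -0.2 0 0 0 0"

```text
time: 41.1
ee_pos: [0.4026, 0.3173, 0.1378]
eef_rot: [-3.141, -0.002, 0.143]
contact_force: [-0.1, 0.6, 0.3]
finger_gap: -0.0001
grasp_force: 0.0
```

Request:
jog_arm --pt "0.004 0.25 0 0 0 0 0" --pt "0.004 0.5 0 0 0 0 0" --pt "0.004 0.534 0 0 0 0 0" --pt "0.004 0.534 0 0 0 0 0" --pt "0.004 0.534 0 0 0 0 0"

```text
time: 41.6
ee_pos: [0.4142, 0.2383, 0.1366]
eef_rot: [-3.141, 0.0, 0.143]
contact_force: [-0.2, 0.0, 0.7]
finger_gap: 0.0
grasp_force: 0.0
```

```bash
python3 plan.py 0.4144 0.238 0.1125 8.24
```

```text
-> (0.4144, 0.238, 0.1125, 8.24) calls 1 each [0.001 0.002 0.161] turn(last) [-0.0001  0.     -0.0002] rows> 0.5
```

Request:
jog_arm --pt "0 0 0.06 0 0 0 0" --pt "0 0 0.12 0 0 0 0" --pt "0 0 0.155 0 0 0 0" --pt "0 0 0.155 0 0 0 0" --pt "0 0 0.155 0 0 0 0"

```text
time: 42.1
ee_pos: [0.4137, 0.2381, 0.1131]
eef_rot: [-3.142, 0.001, 0.143]
contact_force: [-2.0, -0.1, 1.3]
finger_gap: 0.0
grasp_force: 0.8
```

Request:
jog_arm --pt "0 0 0.015 0 0 0 0" --pt "0 0 0.025 0 0 0 0" --pt "0 0 0.025 0 0 0 0" --pt "0 0 0.025 0 0 0 0"

```text
time: 42.5
ee_pos: [0.4141, 0.2379, 0.1099]
eef_rot: [-3.141, -0.0, 0.143]
contact_force: [-2.1, 1.6, 3.0]
finger_gap: -0.0002
grasp_force: 1.6
```

Request:
jog_arm --pt "0 0 0.01 0 0 0 0" --pt "0 0 0.017 0 0 0 0" --pt "0 0 0.017 0 0 0 0" --pt "0 0 0.017 0 0 0 0"

```text
time: 42.9
ee_pos: [0.4142, 0.2379, 0.1084]
eef_rot: [-3.141, -0.001, 0.143]
contact_force: [-5.8, 0.1, 16.7]
finger_gap: 0.0
grasp_force: 8.2
```

The near key is at its stop too (16.7 N). Release, then the big key.

Request:
jog_arm --pt "0 0 -0.07 0 0 0 0" --pt "0 0 -0.15 0 0 0 0" --pt "0 0 -0.2 0 0 0 0" --pt "0 0 -0.2 0 0 0 0"

```text
time: 43.3
ee_pos: [0.415, 0.2379, 0.1381]
eef_rot: [-3.142, -0.002, 0.143]
contact_force: [1.1, 0.3, 0.5]
finger_gap: 0.0001
grasp_force: 0.0
```

Request:
jog_arm --pt "0 -0.2 0 0 0 0 0" --pt "0 -0.267 0 0 0 0 0" --pt "0 -0.267 0 0 0 0 0" --pt "0 -0.267 0 0 0 0 0"

```text
time: 43.7
ee_pos: [0.4081, 0.2772, 0.1367]
eef_rot: [3.141, 0.001, 0.144]
contact_force: [-0.4, -0.3, -0.1]
finger_gap: 0.0001
grasp_force: 0.0
```

Request:
jog_arm --pt "0 0 0.06 0 0 0 0" --pt "0 0 0.12 0 0 0 0" --pt "0 0 0.16 0 0 0 0" --pt "0 0 0.18 0 0 0 0" --pt "0 0 0.18 0 0 0 0" --pt "0 0 0.18 0 0 0 0"

```text
time: 44.3
ee_pos: [0.4083, 0.2772, 0.1102]
eef_rot: [3.141, 0.001, 0.143]
contact_force: [-1.3, -1.9, 3.3]
finger_gap: 0.0001
grasp_force: 1.5
```

Request:
jog_arm --pt "0 0 0.01 0 0 0 0" --pt "0 0 0.02 0 0 0 0" --pt "0 0 0.02 0 0 0 0" --pt "0 0 0.02 0 0 0 0"

```text
time: 44.7
ee_pos: [0.4084, 0.2774, 0.1084]
eef_rot: [3.141, -0.001, 0.144]
contact_force: [-3.9, -4.2, 14.9]
finger_gap: -0.0001
grasp_force: 7.4
```

Request:
jog_arm --pt "0 0 -0.07 0 0 0 0" --pt "0 0 -0.2 0 0 0 0" --pt "0 0 -0.5 0 0 0 0" --pt "0 0 -0.8 0 0 0 0" --pt "0 0 -0.8 0 0 0 0" --pt "0 0 -0.8 0 0 0 0"

```text
time: 45.3
ee_pos: [0.4091, 0.278, 0.2285]
eef_rot: [-3.14, -0.004, 0.143]
contact_force: [-1.0, 0.4, -0.5]
finger_gap: -0.0001
grasp_force: 0.0
```

```bash
python3 - <<'E'
from chk import *
c,im,d=look("k2"); save(im,"k2"); P=cloud(c,d); L=(P[...,:2]-C0)@M.T
for y in (.1166,.0769,.0369):
    t=(abs(L[...,0]+.0937)<.006)&(abs(L[...,1]-y)<.006)&(d>0); print(y,t.sum(),np.median(P[...,2][t]))
for o in find(c,im,"black",0.047,lo=300,hi=5000): print(wloc(o))
for o in find(c,im,"red",0.057): print(wloc(o))
E
```

```text
0.1166 1608 0.2331720017701665
0.0769 518 0.1956170996355863
0.0369 1557 0.2331245484510963
black 740 [229.  99.] [488.2 311.7] [15.6 36. ] 9.8 (np.int32(220), np.int32(78), np.int32(239), np.int32(121))
black 404 [274. 104.] [492.  270.5] [10.8 35.1] 12.9 (np.int32(269), np.int32(81), np.int32(282), np.int32(123))
(array([-0.0101,  0.0993]), np.float64(1.6))
(array([-0.0122,  0.0579]), np.float64(4.7))
red 5495 [385.  85.] [508.6 179.9] [ 27.  143.3] 8.2 (np.int32(359), np.int32(0), np.int32(414), np.int32(179))
red 4979 [465.  73.] [525.6 116.4] [ 30.5 128.2] 6.4 (np.int32(431), np.int32(0), np.int32(500), np.int32(163))
(array([-0.0088, -0.0341]), np.float64(-0.0))
(array([-0.0011, -0.0994]), np.float64(-1.8))
```

View pics/k2.png

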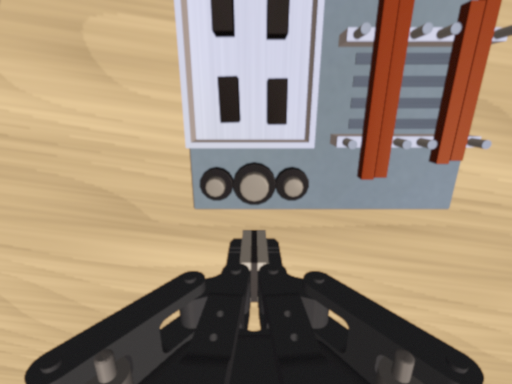

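The keys at (215,185), (254,182) and (292,183) are released. The four frogs and both pairs are unmoved, and the arm is clear, so I'm handing in.

```bash
python3 -c "
from rig import arm
print(arm.sign_off())"
```

```text
the job is handed in; nothing more can be done
None
```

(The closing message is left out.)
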